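# Hang the lacquered corkscrew bell to dry on its stick

### The job

The nickel corkscrew bell lying on the wooden tray has just been lacquered, so the fingers must not touch it: draw the one bare stick out of the slanted drying block, thread it right through the bell, and lift and carry the bell on the stick. Then plant the stick fully home in its free hole in the block again, so that the bell is left hanging on it to dry, without dropping it. Leave the other two drying sticks, the carved cork and the glass stopper where they are.

Things in the scene. Friction and masses are not known exactly. Their poses are not given: they have to be found in the camera images.
- block: Beech drying block, fixed: a slab 42 mm thick, 250 mm wide, leaning on a base board, with 3 holes 75 mm apart in its face. Origin on the cart below the middle hole's mouth; z up, x the way the sticks point. Holes 13 mm wide, through, square to the face, 0.56 rad above level: outward = (0.847, 0, 0.531) here. The face ends 30 mm up-slope and 45 mm down-slope of the holes; top about 95 mm up.
- hole0 (a point): Centre of a hole's mouth in the face of the block, 68 mm above the cart, at y = -75 mm in the block's frame.
- hole1 (a point): Centre of the middle hole's mouth.
- hole2 (a point): Centre of the hole's mouth at y = +75 mm in the block's frame.
- line0 (a point): Point on the axis of hole0, 145 mm out of its mouth: where the tip of a stick fully home in it points.
- line1 (a point): The same for hole1.
- line2 (a point): The same for hole2.
- stick_grip (a point): Bare drying stick (loose, 80 g), in one of the holes at the start: centre of its square wooden grip, 16 x 16 x 46 mm, where to hold it. x runs from stub to tip; y (level at first), z square to the flats. Along x from here, mm: 10 mm round stub -61 to -23, shoulder -23, 30 mm round wooden collar +23 to +28, 9 mm round spindle +28 to tip +122. It hangs up to 5 degrees slack.
- stick_shoulder (a point): Point on the stick's axis at the shoulder of the grip, which rests against the face of the block when the stick is fully home.
- stick_collar (a point): Point on the stick's axis at the face of the collar that looks towards the tip; the spindle starts here.
- stick_tip (a point): The tip of the stick's spindle.
- bell_center (a point): Nickel bell (loose, about 120 g): a tube 60 mm long, 34 mm outside, one end flared to 46 mm. Middle of its bore; x runs along the bore from the flared mouth (-30 mm, at the tray's front) to the plain end (+30 mm). Bore 25 mm wide, opening to about 35 mm at the mouth. It lies level in one of the tray's two grooves, mouth over the front edge, axis 81 mm above the cart.
- bell_mouth (a point): Centre of the bell's flared mouth.
- tray: Wooden tray on a drawer case, fixed: 115 mm deep, 200 wide, 60 high, with a 16 mm lip at sides and back and two dowelled grooves front to back at y = +42 and -42 mm. Origin on the cart, 35 mm in front of the middle of the case's front edge; z up, x from front to back. The drawer stays shut; its brass knob stands out 24 mm, 28 mm above the cart.
- wet_brass_mid (a point): Bystander: middle of the brass piece (42 mm at its widest) that hangs drying on another stick of the same kind in the block.
- wet_copper_mid (a point): Bystander: middle of the copper piece (39 mm at its widest) that hangs drying on a third such stick in the block.
- cork_mid (a point): Bystander: carved walnut cork, 66 mm long, 28 mm thick, that lies in the tray's other groove; 30 mm from its front end.
- stopper_mid (a point): Bystander: smoky glass decanter stopper, 44 mm wide and 66 mm high, that stands on its head between block and tray; half-way up.
Things that resemble listed ones, but are neither listed nor needed, are in the scene too. Leave any pink look-alike of the tray alone. There is more than one size of the part that bears bell_center; the job needs the larger.

How it is judged:
By the outcome, as a careful person would: the job done as asked, in the order asked, and still so for the second after the job is handed in, with the robot touching nothing.
It also fails if it takes over 67 s, if anything falls off the work surface, if the arm or the gripper's body presses on something with over 40 N, if the wrist force passes 120 N, or if a joint passes its speed limit or range.

### The arm

A 6-joint arm with a two-finger parallel gripper is mounted at the origin on the work surface. World frame = base frame: x ahead of the robot, y to its left, z up, the work surface at z = 0. Lengths are in m, angles in rad, forces in N, time in s.
With the tool pointing down it reaches from about 0.375 to 0.925 m from the base axis. Payload 5.7 kg.
Tool frame: the origin (TCP) lies at the very end of the fingers, on their centre line; the grasp point (between the pads) lies 19 mm behind it; z points along the fingers, y is the direction in which the jaws open and shut (so a half turn about z gives the same grasp; the last joint's range is limited). The gripper opens to 85 mm and grips with 20 to 120 N. Pads are 22 mm wide; open, the fingers measure 114 mm over their backs; the gripper's body (76 mm by 85 mm) begins 54 mm behind the grasp point. The pads swing forward as they close: fully open they stand 13 mm farther back than shut.
Start: joints at [1.165, 0.359, 1.51, -0, 1.272, -0.115], TCP at [0.172, 0.575, 0.196] pointing down, gripper open.
Joint ranges: [-2.97, 2.97], [-1.01, 2.36], [0.21, 2.38], [-0.96, 4.11], [0.2, 2.71], [-2.98, 2.98]. Speed limits (rad/s): [2.39, 2.39, 3.14, 3.14, 3.14, 3.14].

### API

Orientations are given as a unit quaternion [x, y, z, w].
In Python, from station import env gives the robot as it stands.
- The arm moves only by the tool play_rows, never from a script. Its argument "steps" is a list of rows, each an object of numbers: "x", "y", "z": the shift along the tool's x, y, z scaled (see below); "rx", "ry", "rz": the turn, a rotation vector about the tool's x, y, z scaled (see below); "grip": the opening, from 0 (shut) to 1 (fully open). A call has 1 to 8 rows; each row is the pose to reach, as a shift and turn from the pose commanded when the call began, along the tool's axes at that moment, turning the shorter way round; what a row does not reach only later rows make up. The controller multiplies each number of a shift by 0.1 m and each number of a turn by 360 degrees. A row lasts 1/10 s, in which the tool goes at most 50 mm and 8.59 degrees, less where a joint would pass 70% of its speed; a pose out of reach is approached as far as the arm can. A call with a number of a shift or a turn outside -1 to 1 is refused whole. A call with a gripper value outside its range is refused whole. The fingers move at their own pace and stop on an object; "squeeze" is the grip in N (left out, the last holds). Time passes only in rows, so rows that repeat a pose let the fingers close. It gives the time, the measured TCP pose, the force and the opening at its end, in the units of the state.
- env.read_state(): the state, without advancing time (a new reading comes with each control period).
- env.capture(name): name is "scene" or "top" or "wrist"; returns the picture (384x512x3 uint8, red, green, blue); there is no depth.
- env.camera_params(name): a dict with "fx", "fy", "cx", "cy" (pixels), "rvec" (rotation vector, rad) and "tvec" (3), from world to camera coordinates, as OpenCV has them. Camera axes: x right, y down, z forward; pixel columns grow to the right and rows downward; lengths in m; the calibration is good to about 2 mm. A picture is of the moment at which its call begins: read the wrist's pose just before it. camera_params takes no time and is no camera call; for the wrist camera it gives the pose at the moment of the call.
- env.hand_in(): hands the job in, once; it reports no verdict.
The state is a dict: "time": time; "joint_positions": joint angles; "qvel": joint speeds; "tau": joint torques, N m; "tcp_pos": TCP position; "eef_rot": TCP orientation; "ft_force": force on the tool from outside, world axes, zero at the start; "wrist_torque": the same for the moment, N m; "grip_width": finger opening in m.
Only numpy, scipy, OpenCV 4.12 (cv2) and the standard library are available. Lean on these libraries where they do the work, as an engineer would, in place of code of your own. Each camera call takes 0.05 s, during which the arm holds its last target.

## Working session

There is one attempt and no reset: what is moved stays moved. The work goes in short steps, Python scripts to look and compute and a tool call to move; the robot and the scene stay as the last step left them, time stands still between calls to the robot, and variables do not carry over. Pictures are saved under pics/ and viewed, and the job is handed in when it is done.

Besides the shell and the picture viewer there is one more tool, called after "Emit:" in YAML: its name, and indented under it one key for each argument. play_rows: Moves the arm, as the interface text tells. Shifts and turns lie within -1 to 1; 1 stands for 0.1 m of shift or 360 degrees of turn. Its arguments: {"type":"object","properties":{"steps":{"type":"array"},"squeeze":{"type":"number"}},"required":["steps"]}

```bash
ls; mkdir -p pics; python3 - <<'E'
from station import env
import cv2
s=env.read_state()
for k,v in s.items(): print(k,v)
for n in ["scene","top","wrist"]:
    p=env.camera_params(n); print(n,p)
    im=env.capture(n); cv2.imwrite(f"pics/{n}0.png",im[:,:,::-1])
E
```

```text
pics
time 0.0
joint_positions [ 1.16489363e+00  3.59513176e-01  1.51142144e+00 -2.42847603e-05
  1.27253582e+00 -1.15104462e-01]
qvel [-1.43880032e-03  1.18518744e-03 -9.35857341e-04  4.78088023e-04
 -2.75478399e-03  4.39546402e-05]
tau [-1.05390394e-03 -5.27604961e+01 -2.78622741e+01 -4.29400752e-04
  1.29268094e-02  2.43276469e-05]
tcp_pos [0.17174977 0.5741066  0.19475299]
eef_rot [ 1.44883740e-01  9.89448240e-01 -9.10199371e-04 -2.30615423e-04]
ft_force [-0.98348965 -0.74227875 -0.25401786]
wrist_torque [0.01915703 0.03661334 0.00168647]
grip_width 0.08549575380269392
scene {'fx': 396.96070868738013, 'fy': 396.96070868738013, 'cx': 252.9158588408958, 'cy': 191.0117112520975, 'rvec': array([ 1.77338552,  1.54426606, -0.73608013]), 'tvec': array([-0.06241575, -0.23356396,  1.43024346])}
top {'fx': 413.01661624181554, 'fy': 413.01661624181554, 'cx': 253.87632501834372, 'cy': 185.31825172426767, 'rvec': array([ 2.20300663, -2.1463132 ,  0.13775093]), 'tvec': array([-0.01929344,  0.49485733,  0.98319133])}
wrist {'fx': 277.9748859060977, 'fy': 277.9748859060977, 'cx': 252.79148602535517, 'cy': 191.27471053500764, 'rvec': array([-2.30220369, -1.71418463, -0.27580284]), 'tvec': array([-0.59882836, -0.04328064,  0.38071192])}
```

View pics/scene0.png

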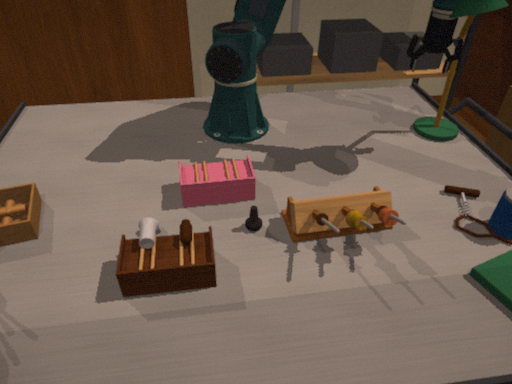

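View pics/top0.png

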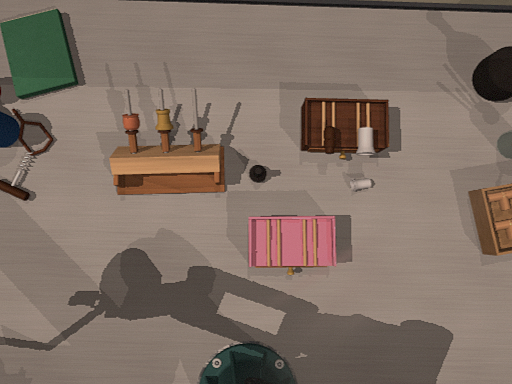

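View pics/wrist0.png

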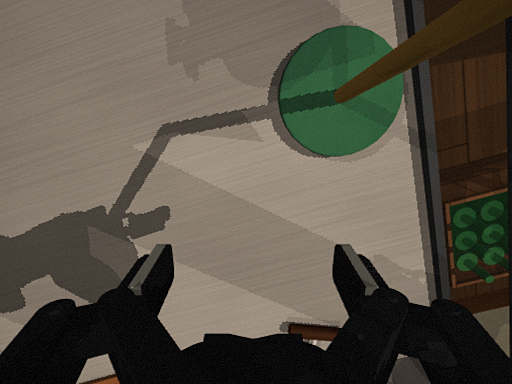

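```bash
cat > h.py <<'E'
import numpy as np, cv2
from scipy.spatial.transform import Rotation as R
def ray(p,uv):
    Rm=cv2.Rodrigues(p['rvec'])[0]; o=-Rm.T@p['tvec']
    d=Rm.T@np.array([(uv[0]-p['cx'])/p['fx'],(uv[1]-p['cy'])/p['fy'],1.]); return o,d/np.linalg.norm(d)
def onz(p,uv,z):
    o,d=ray(p,uv); return o+d*(z-o[2])/d[2]
def tri(ps,uvs):
    A=np.zeros((3,3));b=np.zeros(3);L=[]
    for p,u in zip(ps,uvs):
        o,d=ray(p,u);M=np.eye(3)-np.outer(d,d);A+=M;b+=M@o;L.append((o,M))
    x=np.linalg.solve(A,b); return x,[np.linalg.norm(M@(x-o)) for o,M in L]
def proj(p,X):
    return cv2.projectPoints(np.array(X,float).reshape(-1,3),p['rvec'],p['tvec'],np.array([[p['fx'],0,p['cx']],[0,p['fy'],p['cy']],[0,0,1]]),None)[0].reshape(-1,2)
E
python3 - <<'E'
import cv2,numpy as np
a=cv2.imread('pics/top0.png');b=cv2.imread('pics/scene0.png')
f=lambda im,x,y,w,h,k:cv2.resize(im[y:y+h,x:x+w],None,fx=k,fy=k,interpolation=cv2.INTER_CUBIC)
cv2.imwrite('pics/c1.png',f(a,100,80,130,120,6)); cv2.imwrite('pics/c2.png',f(b,275,175,135,75,5.9))
cv2.imwrite('pics/c3.png',np.hstack([f(a,295,90,100,110,4),f(b,110,205,100,110,4)]))
E
```

```text
(no output)
```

View pics/c1.png

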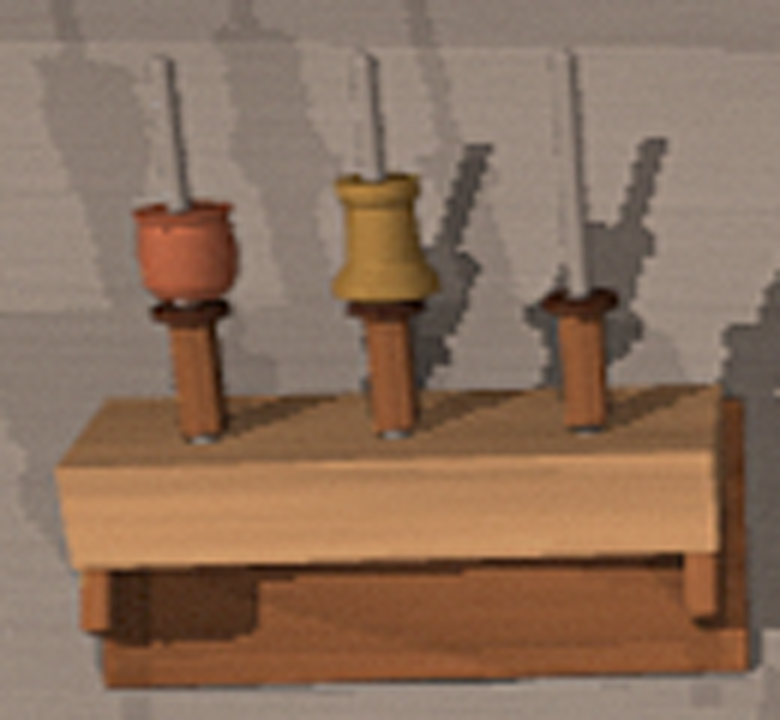

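View pics/c2.png

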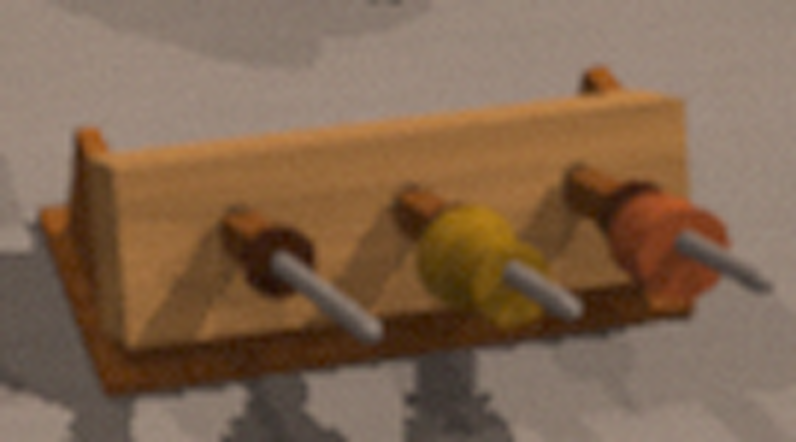

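View pics/c3.png

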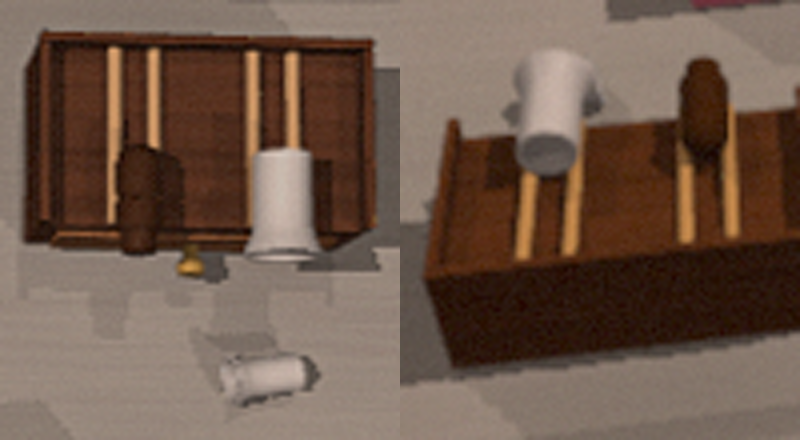

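```bash
python3 - <<'E'
from station import env
from h import *
T=env.camera_params('top');S=env.camera_params('scene')
t=lambda x,y:((x+.5)/6-.5+100,(y+.5)/6-.5+80)
s=lambda x,y:((x+.5)/5.9-.5+275,(y+.5)/5.9-.5+175)
P={}
for n,a,b in [('tip',t(563,52),s(374,332)),('collar',t(579,294),s(280,264)),('shoulder',t(585,428),s(236,212)),
 ('tip1',t(364,56),s(572,306)),('tip2',t(161,58),s(764,284)),('sh1',t(393,430),s(408,195)),('sh2',t(202,433),s(580,178))]:
    x,e=tri([T,S],[a,b]);P[n]=x;print(n,x.round(4),np.round(e,4))
d=P['tip']-P['collar'];print(np.linalg.norm(d),d/np.linalg.norm(d),np.linalg.norm(P['collar']-P['shoulder']))
d=P['tip']-P['shoulder'];print(np.linalg.norm(d),d/np.linalg.norm(d))
print('pitch dist',np.linalg.norm(P['sh1']-P['shoulder']),np.linalg.norm(P['sh2']-P['sh1']))
t3=lambda x,y:((x+.5)/4-.5+295,(y+.5)/4-.5+90)
s3=lambda x,y:((x+.5)/4-.5+110,(y+.5)/4-.5+205)
# bell: silhouette in top at tube half-height
for n,u in [('plainL',(254,152)),('plainR',(311,152)),('tubeL',(252,225)),('tubeR',(313,225)),('mouthL',(244,256)),('mouthR',(322,254))]:
    print(n,onz(T,t3(*u),0.081).round(4))
print('plain c scene',onz(S,s3(548-400,155),0.081).round(4))
for n,u in [('gL',(250,55)),('gR',(291,55)),('gLf',(250,215)),('tray bl',(42,33)),('tray br',(372,41))]:
    print(n,onz(T,t3(*u),0.06 if n[0]=='g' else .076).round(4))
E
```

```text
tip [0.6994 0.1377 0.1312] [0.0014 0.0014]
collar [0.6173 0.1329 0.0898] [0.0008 0.0008]
shoulder [0.5678 0.1304 0.074 ] [0.0008 0.0008]
tip1 [0.6957 0.2119 0.131 ] [0.0016 0.0016]
tip2 [0.6927 0.2867 0.1298] [0.0009 0.0009]
sh1 [0.565  0.205  0.0725] [0.0005 0.0005]
sh2 [0.5623 0.2804 0.0709] [0.0012 0.0012]
0.09208959714325961 [0.8914523  0.05310728 0.44999156] 0.05202016863949067
0.14368980823696548 [0.91589014 0.05122921 0.39814672]
pitch dist 0.07472568316163701 0.07541512272890424
plainL [ 0.633  -0.2481  0.081 ]
plainR [ 0.634 -0.282  0.081]
tubeL [ 0.5891 -0.2468  0.081 ]
tubeR [ 0.5902 -0.2829  0.081 ]
mouthL [ 0.5705 -0.2421  0.081 ]
mouthR [ 0.573  -0.2881  0.081 ]
plain c scene [ 0.6329 -0.2611  0.081 ]
gL [ 0.6985 -0.2515  0.06  ]
gR [ 0.6993 -0.2766  0.06  ]
gLf [ 0.5997 -0.2514  0.06  ]
tray bl [ 0.703  -0.1226  0.076 ]
tray br [ 0.7043 -0.3206  0.076 ]
```

```bash
cat >> h.py <<'E'
def toolR(yaw,pitch,roll=0):
    """stick direction yaw,pitch (rad) -> tool rot; x_t=-d, y_t level left"""
    d=np.array([np.cos(pitch)*np.cos(yaw),np.cos(pitch)*np.sin(yaw),np.sin(pitch)])
    y=np.array([-np.sin(yaw),np.cos(yaw),0]); x=-d; z=np.cross(x,y); return np.stack([x,y,z],1)
def delta(s,pos,Rg):
    R0=R.from_quat(s['eef_rot']).as_matrix()
    sh=R0.T@(np.array(pos)-s['tcp_pos'])*10; rv=R.from_matrix(R0.T@Rg).as_rotvec()/(2*np.pi)
    print('t',round(s['time'],2),'shift',sh.round(3),'turn',rv.round(4),'| deg',np.round(rv*360,1),'joints',s['joint_positions'].round(2),'F',s['ft_force'].round(1),'w',round(s['grip_width'],4))
E
python3 - <<'E'
from station import env
from h import *
s=env.read_state()
Rg=toolR(np.deg2rad(3.2),np.deg2rad(27)); G=np.array([.5923,.1314,.0775]); tcp=G+.019*Rg[:,2]
print(tcp.round(4)); delta(s,tcp-.12*Rg[:,2],Rg)
E
```

```text
[0.6009 0.1319 0.0606]
t 0.15 shift [-4.867 -3.193  0.278] turn [-0.0132 -0.0743 -0.0541] | deg [ -4.8 -26.7 -19.5] joints [ 1.16  0.36  1.51 -0.    1.27 -0.12] F [ 0.6 -0.   0.8] w 0.0852
```

Emit:
play_rows:
  steps:
    - {"x": -0.3, "y": -0.2, "grip": 0.6}
    - {"x": -0.6, "y": -0.4, "grip": 0.6}
    - {"x": -1, "y": -0.65, "grip": 0.6}

```text
validation failed for argument at $.st...
```

Emit:
play_rows:
  steps:
    - {"x": -0.5, "y": -0.33}
    - {"x": -1, "y": -0.65}

```text
validation failed for argument at $.st...
```

Emit:
play_rows:
  steps:
    - {"x": -0.5, "y": -0.33}
    - {"x": -1, "y": -0.65}

```text
validation failed for argument at $.st...
```

Emit:
play_rows:
  steps:
    - {"x": -0.3, "y": -0.2, "z": -0.2, "rx": -0.003, "ry": -0.018, "rz": -0.013}
    - {"x": -0.6, "y": -0.4, "z": -0.4, "rx": -0.0066, "ry": -0.037, "rz": -0.027}
    - {"x": -1, "y": -0.65, "z": -0.5, "rx": -0.01, "ry": -0.055, "rz": -0.04}
    - {"x": -1, "y": -0.65, "z": -0.5, "rx": -0.0132, "ry": -0.0743, "rz": -0.0541}
    - {"x": -1, "y": -0.65, "z": -0.5, "rx": -0.0132, "ry": -0.0743, "rz": -0.0541}

```text
validation failed for argument at $.st...
```

```bash
python3 - <<'E'
from station import env
from h import *
s=env.read_state(); print(s['tcp_pos'])
Rg=toolR(np.deg2rad(3.2),np.deg2rad(27)); G=np.array([.5923,.1314,.0775]); tcp=G+.019*Rg[:,2]
delta(s,tcp-.12*Rg[:,2],Rg)
E
```

```text
[0.17181539 0.5742813  0.19495461]
t 0.15 shift [-4.867 -3.193  0.278] turn [-0.0132 -0.0743 -0.0541] | deg [ -4.8 -26.7 -19.5] joints [ 1.16  0.36  1.51 -0.    1.27 -0.12] F [ 0.6 -0.   0.8] w 0.0852
```

Probably every row needs all keys.

Emit:
play_rows:
  steps:
    - {"x": -0.3, "y": -0.2, "z": 0, "rx": 0, "ry": 0, "rz": 0, "grip": 0.6}
    - {"x": -0.6, "y": -0.4, "z": 0, "rx": 0, "ry": 0, "rz": 0, "grip": 0.6}
    - {"x": -1, "y": -0.65, "z": 0, "rx": 0, "ry": 0, "rz": 0, "grip": 0.6}

```text
time: 0.45
tcp_pos: [0.249, 0.4834, 0.1952]
eef_rot: [0.144, 0.99, -0.0, -0.0]
ft_force: [1.0, 0.7, -0.5]
grip_width: 0.0508
```

Emit:
play_rows:
  steps:
    - {"x": -0.5, "y": -0.33, "z": 0, "rx": 0, "ry": 0, "rz": 0, "grip": 0.6}
    - {"x": -1, "y": -0.65, "z": 0, "rx": 0, "ry": 0, "rz": 0, "grip": 0.6}
    - {"x": -1, "y": -0.65, "z": 0, "rx": 0, "ry": 0, "rz": 0, "grip": 0.6}

```text
time: 0.75
tcp_pos: [0.3283, 0.3896, 0.1954]
eef_rot: [0.146, 0.989, -0.001, 0.0]
ft_force: [0.1, 0.2, 0.3]
grip_width: 0.0511
```

Emit:
play_rows:
  steps:
    - {"x": -0.5, "y": -0.33, "z": 0, "rx": 0, "ry": 0, "rz": 0, "grip": 0.6}
    - {"x": -1, "y": -0.65, "z": 0, "rx": 0, "ry": 0, "rz": 0, "grip": 0.6}
    - {"x": -1, "y": -0.65, "z": 0, "rx": 0, "ry": 0, "rz": 0, "grip": 0.6}

```text
time: 1.05
tcp_pos: [0.4058, 0.299, 0.1955]
eef_rot: [0.146, 0.989, -0.001, 0.001]
ft_force: [0.4, 1.0, -0.4]
grip_width: 0.0512
```

Emit:
play_rows:
  steps:
    - {"x": -0.3, "y": -0.2, "z": -0.2, "rx": -0.003, "ry": -0.018, "rz": -0.013, "grip": 0.6}
    - {"x": -0.6, "y": -0.4, "z": -0.4, "rx": -0.0066, "ry": -0.037, "rz": -0.027, "grip": 0.6}
    - {"x": -1, "y": -0.65, "z": -0.5, "rx": -0.01, "ry": -0.055, "rz": -0.04, "grip": 0.6}
    - {"x": -1, "y": -0.65, "z": -0.5, "rx": -0.0132, "ry": -0.0743, "rz": -0.0541, "grip": 0.6}
    - {"x": -1, "y": -0.65, "z": -0.5, "rx": -0.0132, "ry": -0.0743, "rz": -0.0541, "grip": 0.6}

```text
time: 1.55
tcp_pos: [0.4744, 0.2077, 0.2415]
eef_rot: [-0.027, 0.973, 0.005, 0.23]
ft_force: [-1.5, -0.5, -1.1]
grip_width: 0.0512
```

```bash
python3 - <<'E'
from station import env
from h import *
s=env.read_state(); print(s['tcp_pos'])
Rg=toolR(np.deg2rad(3.2),np.deg2rad(27)); G=np.array([.5923,.1314,.0775]); tcp=G+.019*Rg[:,2]
delta(s,tcp-.12*Rg[:,2],Rg)
E
```

```text
[0.47437224 0.20767447 0.24149235]
t 1.55 shift [-0.273 -0.825  0.966] turn [-0.0003 -0.001   0.    ] | deg [-0.1 -0.4  0. ] joints [ 0.4  -0.02  1.98 -0.23  0.75 -1.09] F [-1.5 -0.5 -1.1] w 0.0512
```

Emit:
play_rows:
  steps:
    - {"x": -0.14, "y": -0.41, "z": 0, "rx": 0, "ry": 0, "rz": 0, "grip": 0.6}
    - {"x": -0.27, "y": -0.825, "z": 0, "rx": 0, "ry": 0, "rz": 0, "grip": 0.6}
    - {"x": -0.27, "y": -0.825, "z": 0.4, "rx": 0, "ry": 0, "rz": 0, "grip": 0.6}
    - {"x": -0.27, "y": -0.825, "z": 0.8, "rx": 0, "ry": 0, "rz": 0, "grip": 0.6}
    - {"x": -0.27, "y": -0.825, "z": 0.8, "rx": 0, "ry": 0, "rz": 0, "grip": 0.6}

```text
time: 2.05
tcp_pos: [0.5453, 0.1317, 0.1819]
eef_rot: [-0.026, 0.973, 0.007, 0.229]
ft_force: [-0.9, -0.6, 0.1]
grip_width: 0.0516
```

```bash
python3 - <<'E'
from station import env
from h import *
s=env.read_state(); print(s['tcp_pos'])
Rg=toolR(np.deg2rad(3.2),np.deg2rad(27)); G=np.array([.5923,.1314,.0775]); tcp=G+.019*Rg[:,2]
delta(s,tcp,Rg)
p=env.camera_params('wrist'); im=env.capture('wrist')[:,:,::-1].copy()
d=-Rg[:,0]
print('pred collar,tip,grip,shoulder',proj(p,[G+.028*d,G+.122*d,G,G-.023*d]).round(1))
cv2.imwrite('pics/w1.png',im)
E
```

```text
[0.54529987 0.13171446 0.18192966]
t 2.05 shift [ 0.044 -0.03   1.334] turn [ 0.0001 -0.0015 -0.0005] | deg [ 0.  -0.5 -0.2] joints [ 0.14  0.11  2.02 -0.07  0.55 -1.43] F [-0.9 -0.6  0.1] w 0.0516
pred collar,tip,grip,shoulder [[251.  195.6]
 [251.4 268.6]
 [250.9 171.1]
 [250.8 149.9]]
```

View pics/w1.png

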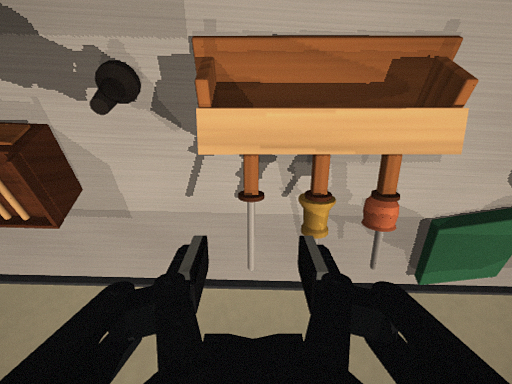

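Emit:
play_rows:
  steps:
    - {"x": 0.02, "y": -0.03, "z": 0.4, "rx": 0, "ry": -0.0015, "rz": 0, "grip": 0.6}
    - {"x": 0.04, "y": -0.03, "z": 0.8, "rx": 0, "ry": -0.0015, "rz": 0, "grip": 0.6}
    - {"x": 0.04, "y": -0.03, "z": 1, "rx": 0, "ry": -0.0015, "rz": 0, "grip": 0.6}
    - {"x": 0.04, "y": -0.03, "z": 1, "rx": 0, "ry": -0.0015, "rz": 0, "grip": 0.6}

```text
time: 2.5
tcp_pos: [0.5879, 0.1323, 0.0945]
eef_rot: [-0.027, 0.971, 0.007, 0.237]
ft_force: [0.2, 0.9, -0.9]
grip_width: 0.0514
```

```bash
python3 - <<'E'
from station import env
from h import *
s=env.read_state(); print(s['tcp_pos'])
Rg=toolR(np.deg2rad(3.2),np.deg2rad(27)); G=np.array([.5923,.1314,.0775]); tcp=G+.019*Rg[:,2]
delta(s,tcp,Rg)
p=env.camera_params('wrist'); im=env.capture('wrist')[:,:,::-1].copy()
d=-Rg[:,0]
print('pred collar,tip,grip,shoulder',proj(p,[G+.028*d,G+.122*d,G,G-.023*d]).round(1))
cv2.imwrite('pics/w2.png',im)
E
```

```text
[0.58791388 0.13228446 0.09450253]
t 2.5 shift [ 0.041 -0.012  0.361] turn [ 0.0002  0.0011 -0.0001] | deg [ 0.1  0.4 -0. ] joints [ 0.13  0.32  2.05 -0.11  0.29 -1.4 ] F [ 0.2  0.9 -0.9] w 0.0514
pred collar,tip,grip,shoulder [[252.5 237.1]
 [252.6 331.1]
 [252.5 203.8]
 [252.5 174.2]]
```

View pics/w2.png

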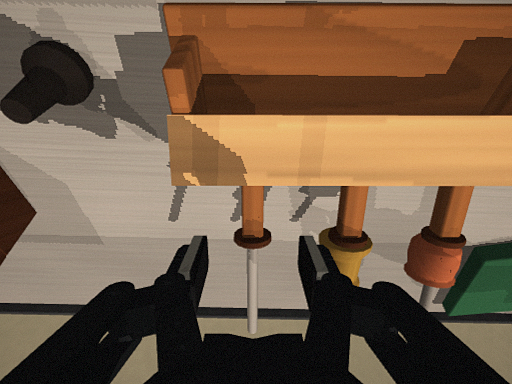

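```bash
python3 - <<'E'
from station import env
from h import *
s=env.read_state()
Rg=toolR(np.deg2rad(3.2),np.deg2rad(12)); G=np.array([.5923,.1314,.0775]); tcp=G+.019*Rg[:,2]
print(tcp)
delta(s,tcp-.04*Rg[:,2],Rg)
delta(s,tcp,Rg)
E
```

```text
[0.59624416 0.13162051 0.0589152 ]
t 2.55 shift [-0.01  -0.011 -0.02 ] turn [ 0.0002  0.043  -0.    ] | deg [ 0.1 15.5 -0. ] joints [ 0.13  0.32  2.05 -0.11  0.29 -1.4 ] F [-0.1 -0.   1. ] w 0.0512
t 2.55 shift [ 0.097 -0.012  0.366] turn [ 0.0002  0.043  -0.    ] | deg [ 0.1 15.5 -0. ] joints [ 0.13  0.32  2.05 -0.11  0.29 -1.4 ] F [-0.1 -0.   1. ] w 0.0512
```

Emit:
play_rows:
  steps:
    - {"x": 0, "y": -0.01, "z": -0.02, "rx": 0, "ry": 0.022, "rz": 0, "grip": 0.6}
    - {"x": 0, "y": -0.01, "z": -0.02, "rx": 0, "ry": 0.043, "rz": 0, "grip": 0.6}
    - {"x": 0.05, "y": -0.01, "z": 0.2, "rx": 0, "ry": 0.043, "rz": 0, "grip": 0.6}
    - {"x": 0.097, "y": -0.01, "z": 0.366, "rx": 0, "ry": 0.043, "rz": 0, "grip": 0.6}
    - {"x": 0.097, "y": -0.01, "z": 0.366, "rx": 0, "ry": 0.043, "rz": 0, "grip": 0.6}

```text
time: 3.05
tcp_pos: [0.5958, 0.1317, 0.0595]
eef_rot: [-0.028, 0.994, 0.004, 0.105]
ft_force: [-1.0, 0.2, -0.1]
grip_width: 0.0509
```

```bash
python3 - <<'E'
from station import env
from h import *
s=env.read_state(); print(s['tcp_pos'])
Rg=toolR(np.deg2rad(3.2),np.deg2rad(12)); G=np.array([.5923,.1314,.0775]); tcp=G+.019*Rg[:,2]
delta(s,tcp,Rg)
im=env.capture('wrist')[:,:,::-1].copy()
cv2.imwrite('pics/w3.png',im)
E
```

```text
[0.59584967 0.1316903  0.05953992]
t 3.05 shift [-0.003 -0.001  0.007] turn [0.0003 0.0002 0.    ] | deg [0.1 0.1 0. ] joints [ 0.11  0.43  1.82 -0.02  0.67 -1.5 ] F [-1.   0.2 -0.1] w 0.0509
```

View pics/w3.png

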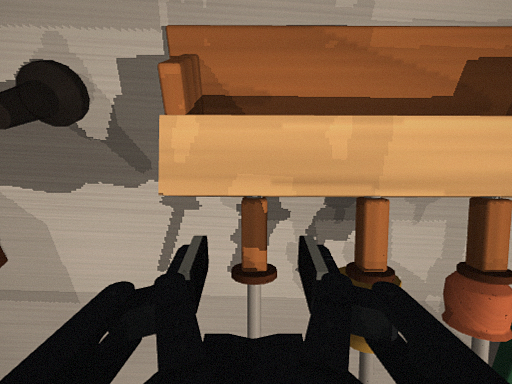

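Emit:
play_rows:
  steps:
    - {"x": 0, "y": 0, "z": 0, "rx": 0, "ry": 0, "rz": 0, "grip": 0}
    - {"x": 0, "y": 0, "z": 0, "rx": 0, "ry": 0, "rz": 0, "grip": 0}
    - {"x": 0, "y": 0, "z": 0, "rx": 0, "ry": 0, "rz": 0, "grip": 0}
    - {"x": 0, "y": 0, "z": 0, "rx": 0, "ry": 0, "rz": 0, "grip": 0}
    - {"x": 0, "y": 0, "z": 0, "rx": 0, "ry": 0, "rz": 0, "grip": 0}
    - {"x": 0, "y": 0, "z": 0, "rx": 0, "ry": 0, "rz": 0, "grip": 0}
  squeeze: 80

```text
time: 3.7
tcp_pos: [0.5959, 0.131, 0.0587]
eef_rot: [-0.028, 0.994, 0.003, 0.105]
ft_force: [0.5, -0.2, 0.1]
grip_width: 0.0
```

```bash
python3 - <<'E'
from station import env
from h import *
s=env.read_state(); print(s['tcp_pos'],s['eef_rot'],s['ft_force'],s['grip_width'])
im=env.capture('wrist')[:,:,::-1].copy()
R0=R.from_quat(s['eef_rot']).as_matrix()
h=np.array([.847*np.cos(.04),.847*np.sin(.04),.531]); print('out 60mm in tool',(R0.T@h*.6).round(3))
cv2.imwrite('pics/w4.png',im)
E
```

```text
[0.59591977 0.13099476 0.05874547] [-0.02771693  0.99405351  0.00347693  0.10524873] [ 0.46357928 -0.22163877  0.08414009] 1.0879946735846325e-05
out 60mm in tool [-0.564 -0.008 -0.205]
```

View pics/w4.png

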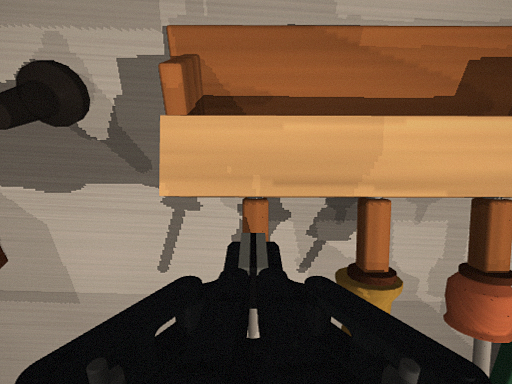

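```bash
python3 - <<'E'
from station import env
from h import *
f=lambda im,x,y,w,h,k:cv2.resize(im[y:y+h,x:x+w],None,fx=k,fy=k,interpolation=cv2.INTER_CUBIC)
s=env.read_state()
for n in ['scene','top']:
    im=env.capture(n)[:,:,::-1].copy(); p=env.camera_params(n)
    R0=R.from_quat(s['eef_rot']).as_matrix()
    uv=proj(p,[s['tcp_pos'],s['tcp_pos']-.019*R0[:,2]]); print(n,uv)
    x0,y0=(uv[0]-[60,45]).astype(int); print(x0,y0)
    cv2.imwrite(f'pics/{n}5.png',f(im,x0,y0,120,90,6))
E
```

```text
scene [[316.91523648 223.07636434]
 [317.23408219 216.18036502]]
256 178
top [[197.72621575 140.44932113]
 [196.85156745 140.409703  ]]
137 95
```

View pics/scene5.png

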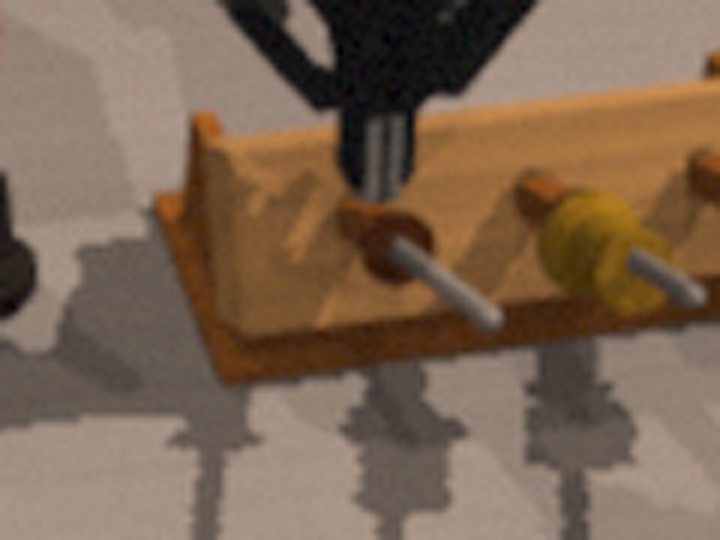

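View pics/top5.png

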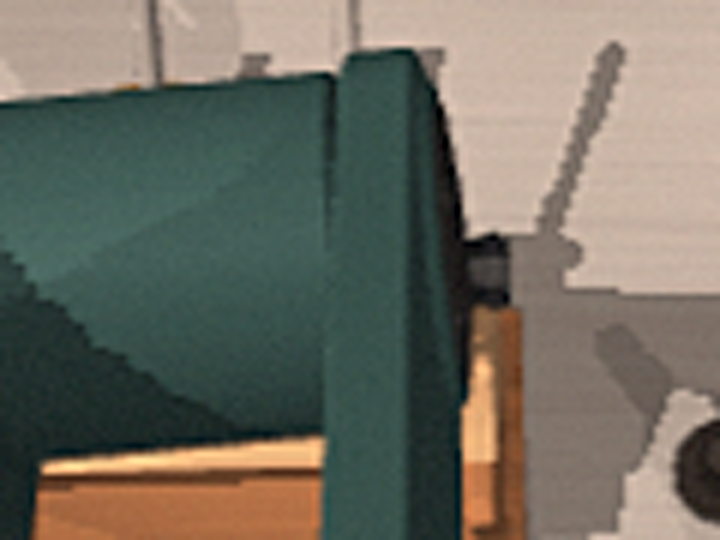

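```bash
python3 - <<'E'
from station import env
from h import *
s=env.read_state();R0=R.from_quat(s['eef_rot']).as_matrix()
W=env.camera_params('wrist');S=env.camera_params('scene')
print(s['tcp_pos'],proj(W,[s['tcp_pos']-a*R0[:,2] for a in (0,.01,.02,.03,.05)]).round(1))
u=((382.5)/6-.5+256,(200.5)/6-.5+178)
x,e=tri([W,S],[(253,234),u]);print(x,e, 'tool frame',(R0.T@(x-s['tcp_pos'])).round(4))
# camera in tool frame
Rm=cv2.Rodrigues(W['rvec'])[0];o=-Rm.T@W['tvec'];print('cam in tool',(R0.T@(o-s['tcp_pos'])).round(4),(R0.T@Rm.T).round(3))
# where is collar now
print(proj(S,[[.6173,.1329,.0898],[.6994,.1377,.1312]]))
E
```

```text
[0.59592333 0.13103388 0.05858334] [[254.1 217.7]
 [254.2 223.8]
 [254.3 230.6]
 [254.3 238.1]
 [254.5 256. ]]
[0.5869507  0.1325656  0.08879202] [np.float64(0.0030246132199621837), np.float64(0.003024613219962129)] tool frame [ 0.0024  0.0021 -0.0314]
cam in tool [ 0.079  -0.0009 -0.1788] [[-0.    -0.949 -0.316]
 [ 1.    -0.    -0.   ]
 [ 0.    -0.316  0.949]]
[[321.71002051 219.36201998]
 [337.27346645 230.93816274]]
```

Emit:
play_rows:
  steps:
    - {"x": 0, "y": 0, "z": -0.05, "rx": 0, "ry": 0, "rz": 0, "grip": 0.6}
    - {"x": 0, "y": 0, "z": -0.05, "rx": 0, "ry": 0, "rz": 0, "grip": 0.6}
    - {"x": 0, "y": 0, "z": -0.05, "rx": 0, "ry": 0, "rz": 0, "grip": 0.6}
    - {"x": 0, "y": 0, "z": -0.05, "rx": 0, "ry": 0, "rz": 0, "grip": 0.6}
    - {"x": 0, "y": 0, "z": -0.05, "rx": 0, "ry": 0, "rz": 0, "grip": 0.6}

```text
time: 4.35
tcp_pos: [0.5949, 0.1309, 0.0635]
eef_rot: [-0.028, 0.994, 0.003, 0.105]
ft_force: [0.2, -0.2, -0.2]
grip_width: 0.0515
```

```bash
python3 - <<'E'
from station import env
from h import *
f=lambda im,x,y,w,h,k:cv2.resize(im[y:y+h,x:x+w],None,fx=k,fy=k,interpolation=cv2.INTER_CUBIC)
s=env.read_state();print(s['tcp_pos'],s['grip_width'])
W=env.camera_params('wrist');a=env.capture('wrist')[:,:,::-1]
b=env.capture('scene')[:,:,::-1]
cv2.imwrite('pics/w6.png',np.hstack([f(a,180,160,150,180,2.6),f(b,270,160,90,108,4.3333)[:468]]))
Rg=toolR(np.deg2rad(3.2),np.deg2rad(12)); G=np.array([.5923,.1314,.0775]); tcp=G+.049*Rg[:,2]
delta(s,tcp,Rg)
E
```

```text
[0.59488617 0.1309445  0.06352122] 0.05145260083020522
t 4.35 shift [-0.004  0.006  0.348] turn [ 0.0002  0.0002 -0.    ] | deg [ 0.1  0.1 -0. ] joints [ 0.11  0.43  1.82 -0.02  0.68 -1.5 ] F [ 0.2 -0.2 -0.2] w 0.0515
```

View pics/w6.png

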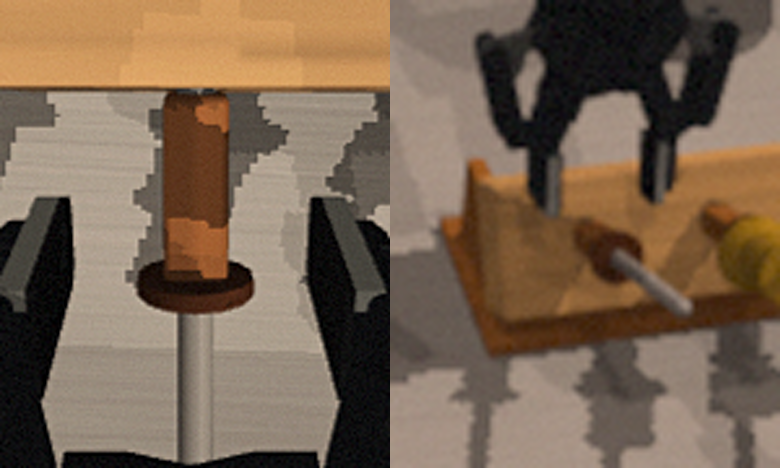

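Emit:
play_rows:
  steps:
    - {"x": 0, "y": 0, "z": 0.12, "rx": 0, "ry": 0, "rz": 0, "grip": 0.6}
    - {"x": 0, "y": 0, "z": 0.24, "rx": 0, "ry": 0, "rz": 0, "grip": 0.6}
    - {"x": 0, "y": 0, "z": 0.34, "rx": 0, "ry": 0, "rz": 0, "grip": 0.6}
    - {"x": 0, "y": 0, "z": 0.34, "rx": 0, "ry": 0, "rz": 0, "grip": 0.6}

```text
time: 4.85
tcp_pos: [0.6007, 0.1312, 0.0279]
eef_rot: [-0.028, 0.994, 0.003, 0.103]
ft_force: [-0.8, -0.2, -0.7]
grip_width: 0.0512
```

```bash
python3 - <<'E'
from station import env
from h import *
f=lambda im,x,y,w,h,k:cv2.resize(im[y:y+h,x:x+w],None,fx=k,fy=k,interpolation=cv2.INTER_CUBIC)
s=env.read_state();print(s['tcp_pos'],s['grip_width'],s['ft_force'],s['joint_positions'])
W=env.camera_params('wrist');a=env.capture('wrist')[:,:,::-1]
b=env.capture('scene')[:,:,::-1]
cv2.imwrite('pics/w7.png',np.hstack([f(a,180,160,150,180,2.6),f(b,270,160,90,108,4.3333)[:468]]))
E
```

```text
[0.60073114 0.13116456 0.02789399] 0.05124383631427441 [-0.83434265 -0.16923953 -0.7065061 ] [ 0.10948     0.48988349  1.83311067 -0.01773156  0.61155396 -1.50350383]
```

View pics/w7.png

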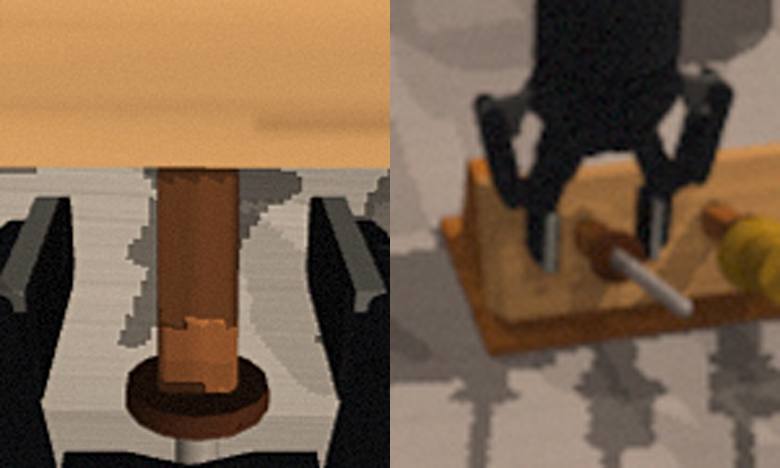

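Emit:
play_rows:
  steps:
    - {"x": 0, "y": 0, "z": 0, "rx": 0, "ry": 0, "rz": 0, "grip": 0}
    - {"x": 0, "y": 0, "z": 0, "rx": 0, "ry": 0, "rz": 0, "grip": 0}
    - {"x": 0, "y": 0, "z": 0, "rx": 0, "ry": 0, "rz": 0, "grip": 0}
    - {"x": 0, "y": 0, "z": 0, "rx": 0, "ry": 0, "rz": 0, "grip": 0}
    - {"x": 0, "y": 0, "z": 0, "rx": 0, "ry": 0, "rz": 0, "grip": 0}
    - {"x": 0, "y": 0, "z": 0, "rx": 0, "ry": 0, "rz": 0, "grip": 0}
  squeeze: 80

```text
time: 5.55
tcp_pos: [0.6024, 0.1314, 0.0309]
eef_rot: [-0.028, 0.994, 0.004, 0.106]
ft_force: [-2.2, -0.4, 5.9]
grip_width: 0.0142
```

```bash
python3 - <<'E'
from station import env
from h import *
f=lambda im,x,y,w,h,k:cv2.resize(im[y:y+h,x:x+w],None,fx=k,fy=k,interpolation=cv2.INTER_CUBIC)
s=env.read_state();print({k:np.round(s[k],4) for k in s})
a=env.capture('wrist')[:,:,::-1]
b=env.capture('scene')[:,:,::-1]
R0=R.from_quat(s['eef_rot']).as_matrix()
h=np.array([.847*np.cos(.04),.847*np.sin(.04),.531]); print('out 60mm in tool',(R0.T@h*.6).round(3))
cv2.imwrite('pics/w8.png',np.hstack([f(a,180,160,150,180,2.6),f(b,270,160,90,108,4.3333)[:468]]))
E
```

```text
{'time': np.float64(5.55), 'joint_positions': array([ 0.1096,  0.4856,  1.8316, -0.0177,  0.6126, -1.5035]), 'qvel': array([ 0.0001,  0.002 , -0.0024, -0.0002,  0.0014, -0.0001]), 'tau': array([ 7.97000e-02, -4.90788e+01, -1.83213e+01,  4.50000e-03,
       -1.51550e+00, -9.30000e-03]), 'tcp_pos': array([0.6024, 0.1314, 0.0309]), 'eef_rot': array([-0.0277,  0.994 ,  0.0035,  0.1058]), 'ft_force': array([-2.2314, -0.4419,  5.9069]), 'wrist_torque': array([-0.0535,  0.2452, -0.0133]), 'grip_width': np.float64(0.0142)}
out 60mm in tool [-0.564 -0.008 -0.205]
```

View pics/w8.png

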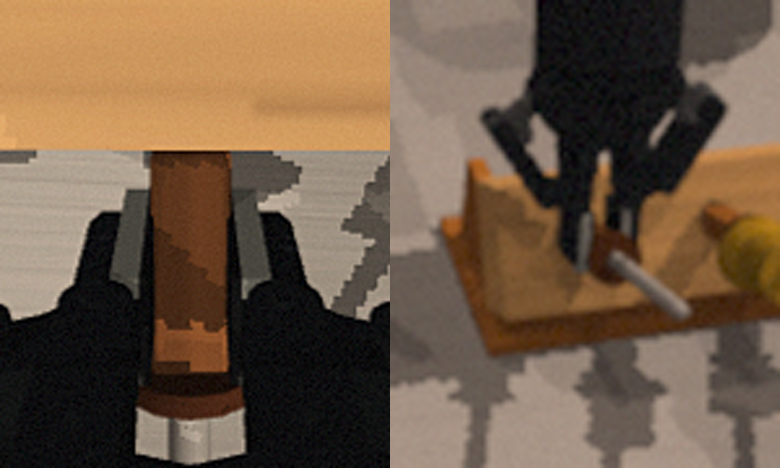

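Emit:
play_rows:
  steps:
    - {"x": 0, "y": 0, "z": -0.03, "rx": 0, "ry": 0, "rz": 0, "grip": 0}
    - {"x": -0.09, "y": 0, "z": -0.065, "rx": 0, "ry": 0, "rz": 0, "grip": 0}
    - {"x": -0.19, "y": 0, "z": -0.1, "rx": 0, "ry": 0, "rz": 0, "grip": 0}
    - {"x": -0.19, "y": 0, "z": -0.1, "rx": 0, "ry": 0, "rz": 0, "grip": 0}

```text
time: 6.05
tcp_pos: [0.622, 0.1325, 0.0454]
eef_rot: [-0.028, 0.994, 0.004, 0.107]
ft_force: [1.5, 0.2, -3.7]
grip_width: 0.0143
```

```bash
python3 - <<'E'
from station import env
from h import *
f=lambda im,x,y,w,h,k:cv2.resize(im[y:y+h,x:x+w],None,fx=k,fy=k,interpolation=cv2.INTER_CUBIC)
s=env.read_state();print({k:np.round(s[k],4) for k in ['tcp_pos','eef_rot','ft_force','wrist_torque','grip_width']})
a=env.capture('wrist')[:,:,::-1]
b=env.capture('scene')[:,:,::-1]
cv2.imwrite('pics/w9.png',np.hstack([f(a,180,160,150,180,2.6),f(b,270,160,90,108,4.3333)[:468]]))
E
```

```text
{'tcp_pos': array([0.622 , 0.1325, 0.0454]), 'eef_rot': array([-0.0277,  0.9938,  0.0036,  0.1075]), 'ft_force': array([ 1.4756,  0.2098, -3.6916]), 'wrist_torque': array([-0.0875, -0.2816, -0.0213]), 'grip_width': np.float64(0.0143)}
```

View pics/w9.png

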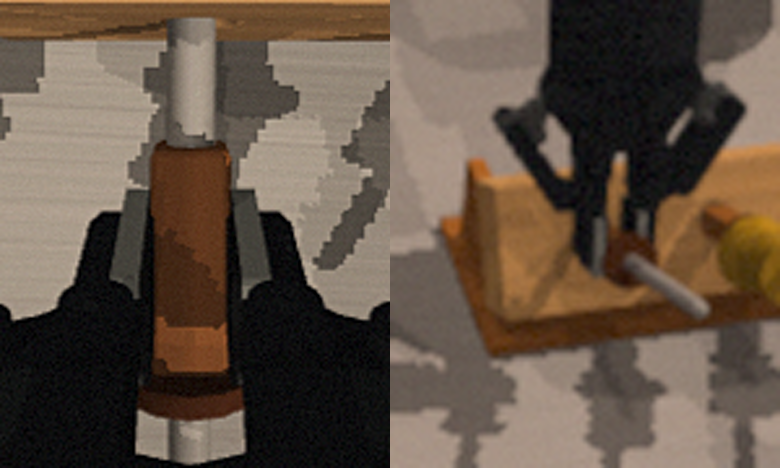

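Emit:
play_rows:
  steps:
    - {"x": -0.1, "y": 0, "z": -0.03, "rx": 0, "ry": 0, "rz": 0, "grip": 0}
    - {"x": -0.2, "y": 0, "z": -0.06, "rx": 0, "ry": 0, "rz": 0, "grip": 0}
    - {"x": -0.4, "y": -0.01, "z": -0.145, "rx": 0, "ry": 0, "rz": 0, "grip": 0}
    - {"x": -0.6, "y": -0.01, "z": -0.3, "rx": 0, "ry": 0, "rz": 0, "grip": 0}
    - {"x": -0.6, "y": -0.01, "z": -0.6, "rx": 0, "ry": 0, "rz": 0, "grip": 0}
    - {"x": -0.6, "y": -0.01, "z": -1, "rx": 0, "ry": 0, "rz": 0, "grip": 0}
    - {"x": -0.6, "y": -0.01, "z": -1, "rx": 0, "ry": 0, "rz": 0, "grip": 0}

```text
time: 6.85
tcp_pos: [0.6609, 0.134, 0.1622]
eef_rot: [-0.028, 0.993, 0.004, 0.111]
ft_force: [1.7, 0.7, -0.7]
grip_width: 0.014
```

```bash
python3 - <<'E'
from station import env
from h import *
f=lambda im,x,y,w,h,k:cv2.resize(im[y:y+h,x:x+w],None,fx=k,fy=k,interpolation=cv2.INTER_CUBIC)
s=env.read_state();print({k:np.round(s[k],4) for k in ['tcp_pos','eef_rot','ft_force','wrist_torque','grip_width','joint_positions']})
S=env.camera_params('scene')
a=env.capture('wrist')[:,:,::-1]
b=env.capture('scene')[:,:,::-1]; c=env.capture('top')[:,:,::-1]
R0=R.from_quat(s['eef_rot']).as_matrix();g=s['tcp_pos']-.049*R0[:,2];print('grip est',g,proj(S,g))
cv2.imwrite('pics/s10.png',b);cv2.imwrite('pics/t10.png',c);cv2.imwrite('pics/w10.png',a)
x0,y0=(proj(S,g)[0]-[50,45]).astype(int);print(x0,y0)
cv2.imwrite('pics/c10.png',np.hstack([f(b,x0,y0,100,90,5),f(c,160,60,60,90,5)]))
E
```

```text
{'tcp_pos': array([0.6609, 0.134 , 0.1622]), 'eef_rot': array([-0.0278,  0.9934,  0.004 ,  0.1112]), 'ft_force': array([ 1.6916,  0.7343, -0.6955]), 'wrist_torque': array([ 0.0149,  0.1067, -0.0091]), 'grip_width': np.float64(0.014), 'joint_positions': array([ 0.1029,  0.3795,  1.5952, -0.0106,  0.9442, -1.5186])}
grip est [0.65013932 0.1332645  0.21003231] [[333.26197714 186.601565  ]]
283 141
```

View pics/c10.png

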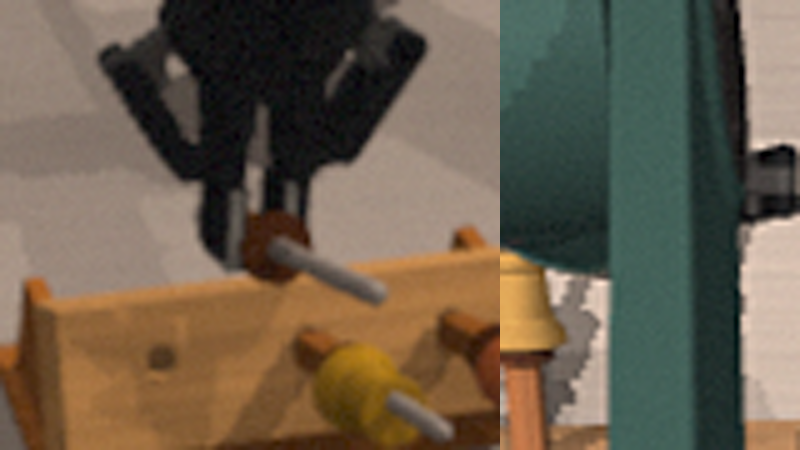

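View pics/w10.png

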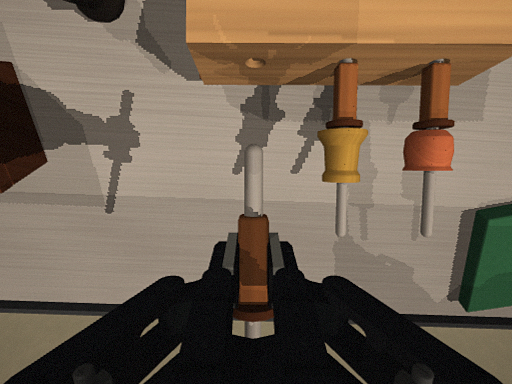

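```bash
python3 - <<'E'
from station import env
from h import *
s=env.read_state();R0=R.from_quat(s['eef_rot']).as_matrix();p0=s['tcp_pos']
S=env.camera_params('scene');W=env.camera_params('wrist')
print('scene cam',ray(S,(0,0))[0])
def plane(p,uv):
    o,d=ray(p,uv);o=R0.T@(o-p0);d=R0.T@d;return o-d*o[1]/d[1]
c=lambda x,y:((x+.5)/5-.5+283,(y+.5)/5-.5+141)
for n,u in [('tip',c(384,297)),('collar',c(282,250)),('collarC',c(276,246))]: print(n,plane(S,u).round(4))
# project candidates: offset angle a, grip centre (gx,gz)
for a in (10,12,15,18):
  for gz in (-.044,-.049,-.054):
    a_=np.deg2rad(a); d=np.array([-np.cos(a_),0,-np.sin(a_)])
    X=[p0+R0@(np.array([0,0,gz])+k*d) for k in (-.061,-.023,.028,.122)]
    print(a,gz,'scene collar,tip',proj(S,X[2:]).round(1).tolist(),'wrist stub,sh',proj(W,X[:2]).round(1)[:,1])
print('obs',c(384,297),c(282,250),'wrist 147(end top),214')
h=R0
E
```

```text
scene cam [ 1.26157942 -0.12588407  0.70470901]
tip [-0.1237  0.     -0.0843]
collar [-0.0353  0.     -0.0603]
collarC [-0.0293  0.     -0.0592]
10 -0.044 scene collar,tip [[337.1, 194.0], [357.6, 208.6]] wrist stub,sh [137.2 209.1]
10 -0.049 scene collar,tip [[337.3, 191.8], [357.8, 206.2]] wrist stub,sh [138.5 212.8]
10 -0.054 scene collar,tip [[337.4, 189.6], [358.1, 203.7]] wrist stub,sh [139.9 216.6]
12 -0.044 scene collar,tip [[337.1, 193.6], [357.6, 206.4]] wrist stub,sh [137.5 208.8]
12 -0.049 scene collar,tip [[337.3, 191.3], [357.8, 203.9]] wrist stub,sh [138.8 212.4]
12 -0.054 scene collar,tip [[337.4, 189.1], [358.1, 201.4]] wrist stub,sh [140.2 216.3]
15 -0.044 scene collar,tip [[337.1, 192.9], [357.5, 202.9]] wrist stub,sh [138.1 208.5]
15 -0.049 scene collar,tip [[337.3, 190.6], [357.8, 200.4]] wrist stub,sh [139.4 212.1]
15 -0.054 scene collar,tip [[337.4, 188.4], [358.0, 197.9]] wrist stub,sh [140.8 215.9]
18 -0.044 scene collar,tip [[337.1, 192.1], [357.4, 199.4]] wrist stub,sh [139.  208.3]
18 -0.049 scene collar,tip [[337.2, 189.9], [357.6, 196.8]] wrist stub,sh [140.3 211.8]
18 -0.054 scene collar,tip [[337.4, 187.6], [357.9, 194.3]] wrist stub,sh [141.7 215.6]
obs (359.4, 200.0) (339.0, 190.6) wrist 147(end top),214
```

```bash
cat >> h.py <<'E'
GT=np.array([-.006,0,-.0515]); OFF=np.deg2rad(15.2)
def stick(Gp,yaw,pitch):
    Rg=toolR(np.deg2rad(yaw),np.deg2rad(pitch)-OFF); return np.array(Gp)-Rg@GT,Rg
def where(s):
    R0=R.from_quat(s['eef_rot']).as_matrix(); d=-(R0@np.array([np.cos(OFF),0,np.sin(OFF)])); G=s['tcp_pos']+R0@GT
    print('G',G.round(4),'tip',(G+.122*d).round(4),'collar',(G+.028*d).round(4),'yaw/pitch',np.rad2deg(np.arctan2(d[1],d[0])).round(2),np.rad2deg(np.arcsin(d[2])).round(2))
E
python3 - <<'E'
from station import env
from h import *
s=env.read_state(); where(s); delta(s,*stick((.60,.0,.21),0,0)); delta(s,*stick((.42,-.264,.16),0,0))
E
```

```text
G [0.6518 0.133  0.207 ] tip [0.7599 0.139  0.2631] collar [0.6766 0.1344 0.2198] yaw/pitch 3.17 27.38
t 7.0 shift [ 0.801 -1.289 -0.241] turn [-0.0001  0.076   0.009 ] | deg [-0.  27.4  3.2] joints [ 0.1   0.39  1.6  -0.01  0.94 -1.52] F [-0.4  0.1 -0.8] w 0.0143
t 7.0 shift [ 2.807 -3.825 -0.165] turn [-0.0001  0.076   0.009 ] | deg [-0.  27.4  3.2] joints [ 0.1   0.39  1.6  -0.01  0.94 -1.52] F [-0.4  0.1 -0.8] w 0.0143
```

Emit:
play_rows:
  steps:
    - {"x": 0.1, "y": -0.2, "z": -0.1, "rx": 0, "ry": 0.015, "rz": 0.002, "grip": 0}
    - {"x": 0.3, "y": -0.4, "z": -0.2, "rx": 0, "ry": 0.035, "rz": 0.004, "grip": 0}
    - {"x": 0.5, "y": -0.7, "z": -0.3, "rx": 0, "ry": 0.055, "rz": 0.007, "grip": 0}
    - {"x": 0.8, "y": -1, "z": -0.3, "rx": 0, "ry": 0.076, "rz": 0.009, "grip": 0}
    - {"x": 0.8, "y": -1, "z": -0.3, "rx": 0, "ry": 0.076, "rz": 0.009, "grip": 0}

```text
time: 7.5
tcp_pos: [0.5763, 0.0249, 0.1637]
eef_rot: [0.002, 0.991, -0.001, -0.137]
ft_force: [0.1, 1.0, -2.2]
grip_width: 0.0142
```

```bash
python3 - <<'E'
from station import env
from h import *
s=env.read_state(); where(s); delta(s,*stick((.42,-.264,.16),0,0))
E
```

```text
G [0.596  0.0249 0.2116] tip [0.718  0.0245 0.2104] collar [0.624  0.0248 0.2113] yaw/pitch -0.21 -0.58
t 7.5 shift [ 1.536 -2.894  0.979] turn [-0.0002 -0.0016 -0.0007] | deg [-0.1 -0.6 -0.2] joints [-0.06  0.52  1.36 -0.02  1.54 -1.63] F [ 0.1  1.  -2.2] w 0.0142
```

Emit:
play_rows:
  steps:
    - {"x": 0.25, "y": -0.48, "z": 0.06, "rx": 0, "ry": 0, "rz": 0, "grip": 0}
    - {"x": 0.5, "y": -0.96, "z": 0.13, "rx": 0, "ry": 0, "rz": 0, "grip": 0}

```text
time: 7.7
tcp_pos: [0.5298, -0.0594, 0.1659]
eef_rot: [-0.001, 0.991, -0.0, -0.133]
ft_force: [1.0, -1.3, -1.2]
grip_width: 0.0144
```

Emit:
play_rows:
  steps:
    - {"x": 0.25, "y": -0.48, "z": 0.06, "rx": 0, "ry": 0, "rz": 0, "grip": 0}
    - {"x": 0.5, "y": -0.96, "z": 0.13, "rx": 0, "ry": 0, "rz": 0, "grip": 0}

```text
time: 7.9
tcp_pos: [0.4815, -0.1482, 0.1672]
eef_rot: [-0.0, 0.991, -0.0, -0.133]
ft_force: [1.2, -0.4, -0.6]
grip_width: 0.014
```

Emit:
play_rows:
  steps:
    - {"x": 0.25, "y": -0.48, "z": 0.06, "rx": 0, "ry": -0.0016, "rz": 0, "grip": 0}
    - {"x": 0.52, "y": -0.97, "z": 0.3, "rx": 0, "ry": -0.0016, "rz": -0.0005, "grip": 0}
    - {"x": 0.52, "y": -0.97, "z": 0.6, "rx": 0, "ry": -0.0016, "rz": -0.0005, "grip": 0}
    - {"x": 0.52, "y": -0.97, "z": 0.6, "rx": 0, "ry": -0.0016, "rz": -0.0005, "grip": 0}

```text
time: 8.3
tcp_pos: [0.412, -0.2438, 0.1206]
eef_rot: [-0.0, 0.991, 0.002, -0.131]
ft_force: [-0.9, 1.1, -0.6]
grip_width: 0.0142
```

```bash
python3 - <<'E'
from station import env
from h import *
s=env.read_state(); where(s); delta(s,*stick((.42,-.264,.081),0,0))
f=lambda im,x,y,w,h,k:cv2.resize(im[y:y+h,x:x+w],None,fx=k,fy=k,interpolation=cv2.INTER_CUBIC)
a=env.capture('wrist')[:,:,::-1];b=env.capture('scene')[:,:,::-1];c=env.capture('top')[:,:,::-1]
cv2.imwrite('pics/m11.png',np.hstack([f(b,90,130,130,150,3),f(c,290,80,110,150,3)]))
cv2.imwrite('pics/w11.png',a)
E
```

```text
G [ 0.4312 -0.244   0.1688] tip [ 0.5532 -0.2441  0.1691] collar [ 0.4592 -0.2441  0.1689] yaw/pitch -0.03 0.12
t 8.3 shift [-0.119 -0.206  0.876] turn [0.0007 0.0003 0.0001] | deg [0.3 0.1 0. ] joints [-0.56  0.42  1.67 -0.14  1.29 -2.08] F [-0.9  1.1 -0.6] w 0.0142
```

View pics/m11.png

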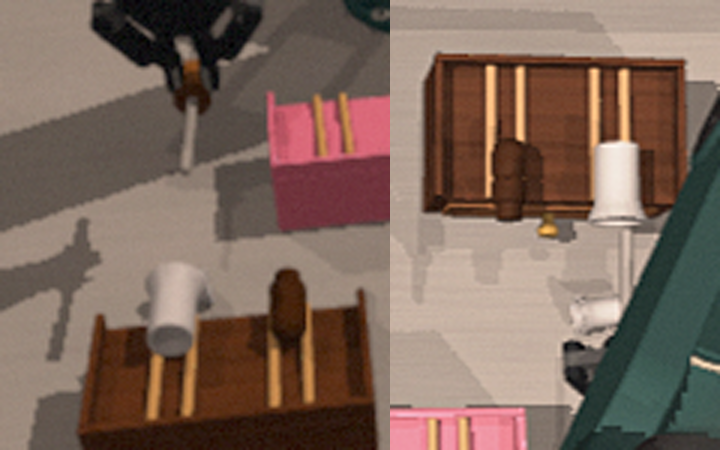

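View pics/w11.png

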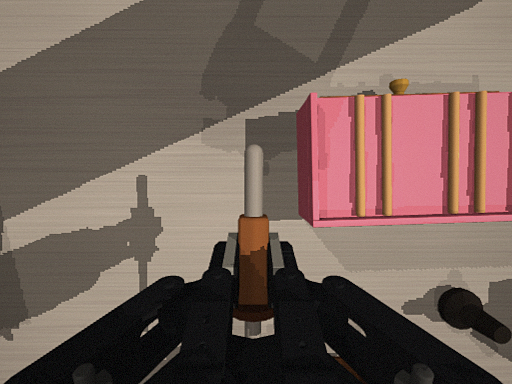

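```bash
python3 - <<'E'
from station import env
from h import *
s=env.read_state();where(s)
T=env.camera_params('top');S=env.camera_params('scene')
t=((626.5-390)/3-.5+290,(226.5)/3-.5+80); u=((186.5)/3-.5+90,(172.5)/3-.5+130)
x,e=tri([T,S],[t,u]);print(x,e)
print(proj(S,[[.5532,-.2441,.1691]]),u, proj(T,[[.5532,-.2441,.1691]]),t)
for w in [(572,320),(622,318)]: print(onz(T,((w[0]-390)/3+290,w[1]/3+80),.015))
E
```

```text
G [ 0.4362 -0.2437  0.1724] tip [ 0.5582 -0.2433  0.1735] collar [ 0.4642 -0.2436  0.1726] yaw/pitch 0.18 0.52
[ 0.55091224 -0.24350236  0.17083785] [np.float64(0.0016724612657728326), np.float64(0.0016724612657727713)]
[[150.66932421 188.15313938]] (151.66666666666666, 187.0) [[367.55136757 154.07335482]] (368.3333333333333, 155.0)
[ 0.49963639 -0.24717839  0.015     ]
[ 0.5024333  -0.28883108  0.015     ]
```

```bash
python3 - <<'E'
from station import env
from h import *
s=env.read_state(); where(s); delta(s,*stick((.42,-.264,.082),0,0))
E
```

```text
G [ 0.4362 -0.2437  0.1724] tip [ 0.5582 -0.2433  0.1735] collar [ 0.4642 -0.2436  0.1726] yaw/pitch 0.18 0.52
t 8.45 shift [-0.067 -0.203  0.915] turn [0.     0.0014 0.0005] | deg [0.  0.5 0.2] joints [-0.56  0.41  1.66 -0.14  1.29 -2.08] F [ 0.4  0.9 -0.6] w 0.0142
```

Emit:
play_rows:
  steps:
    - {"x": 0, "y": -0.2, "z": 0.2, "rx": 0, "ry": 0.0014, "rz": 0.0005, "grip": 0}
    - {"x": 0, "y": -0.2, "z": 0.5, "rx": 0, "ry": 0.0014, "rz": 0.0005, "grip": 0}
    - {"x": -0.03, "y": -0.2, "z": 0.75, "rx": 0, "ry": 0.0014, "rz": 0.0005, "grip": 0}
    - {"x": -0.067, "y": -0.203, "z": 0.915, "rx": 0, "ry": 0.0014, "rz": 0.0005, "grip": 0}
    - {"x": -0.067, "y": -0.203, "z": 0.915, "rx": 0, "ry": 0.0014, "rz": 0.0005, "grip": 0}
    - {"x": -0.067, "y": -0.203, "z": 0.915, "rx": 0, "ry": 0.0014, "rz": 0.0005, "grip": 0}
    - {"x": -0.067, "y": -0.203, "z": 0.915, "rx": 0, "ry": 0.0014, "rz": 0.0005, "grip": 0}

```text
time: 9.15
tcp_pos: [0.4018, -0.2651, 0.0352]
eef_rot: [-0.0, 0.991, -0.001, -0.131]
ft_force: [-0.6, 0.4, 0.0]
grip_width: 0.0139
```

```bash
python3 - <<'E'
from station import env
from h import *
s=env.read_state(); where(s); delta(s,*stick((.54,-.264,.082),0,0))
f=lambda im,x,y,w,h,k:cv2.resize(im[y:y+h,x:x+w],None,fx=k,fy=k,interpolation=cv2.INTER_CUBIC)
b=env.capture('scene')[:,:,::-1];c=env.capture('top')[:,:,::-1]
cv2.imwrite('pics/m12.png',np.hstack([f(b,110,150,80,100,5),f(c,330,100,80,100,5)]))
E
```

```text
G [ 0.421  -0.265   0.0833] tip [ 0.543  -0.2649  0.0836] collar [ 0.449  -0.2649  0.0834] yaw/pitch 0.06 0.13
t 9.15 shift [-1.152  0.01  -0.297] turn [-0.0004  0.0004  0.0001] | deg [-0.1  0.1  0. ] joints [-0.6   0.53  1.74 -0.17  1.1  -2.08] F [-0.6  0.4  0. ] w 0.0139
```

View pics/m12.png

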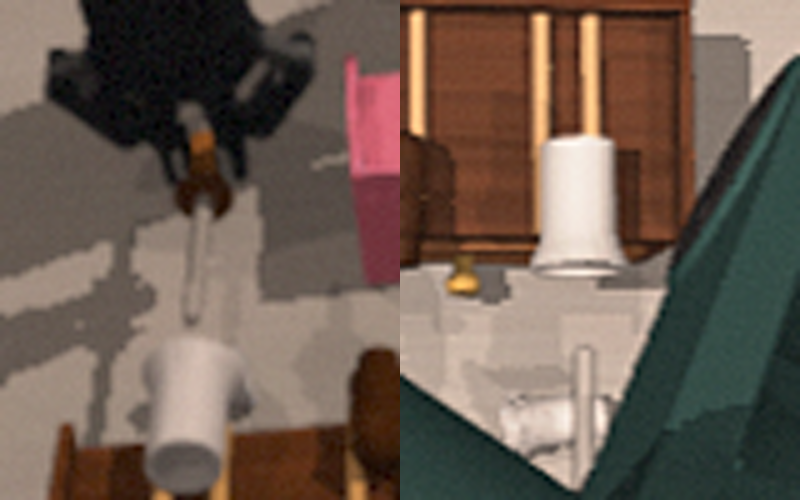

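```bash
python3 - <<'E'
from station import env
from h import *
T=env.camera_params('top');S=env.camera_params('scene')
q=lambda x,y,x0,y0:((x+.5)/5-.5+x0,(y+.5)/5-.5+y0)
x,e=tri([T,S],[q(583-400,348,330,100),q(190,322,110,150)]);print('tip',x,e)
for n,a in [('mouth',(579,268)),('plain',(578,140)),('bodyL',(540,200)),('bodyR',(615,200))]:print(n,onz(T,q(a[0]-400,a[1],330,100),.081))
print('plain scene',onz(S,q(183,467,110,150),.081))
for n,X in [('bell plain/mouth',[[.633,-.264,.081],[.571,-.264,.081]])]: print(((proj(S,X)-[110,150])*5).round(0),((proj(T,X)-[330,100])*5+[400,0]).round(0))
E
```

```text
tip [ 0.5344911  -0.26622554  0.07987804] [np.float64(0.0009239578237483256), np.float64(0.0009239578237482918)]
mouth [ 0.57218847 -0.26513651  0.081     ]
plain [ 0.63353904 -0.26491542  0.081     ]
bodyL [ 0.60414083 -0.24681478  0.081     ]
bodyR [ 0.60518682 -0.28232019  0.081     ]
plain scene [ 0.63162445 -0.2620815   0.081     ]
[[176. 468.]
 [185. 370.]] [[574. 139.]
 [575. 268.]]
```

Emit:
play_rows:
  steps:
    - {"x": -0.1, "y": 0.02, "z": -0.04, "rx": 0, "ry": 0, "rz": 0, "grip": 0}
    - {"x": -0.29, "y": 0.02, "z": -0.09, "rx": 0, "ry": 0, "rz": 0, "grip": 0}
    - {"x": -0.48, "y": 0.02, "z": -0.14, "rx": 0, "ry": 0, "rz": 0, "grip": 0}
    - {"x": -0.67, "y": 0.02, "z": -0.19, "rx": 0, "ry": 0, "rz": 0, "grip": 0}
    - {"x": -0.77, "y": 0.02, "z": -0.22, "rx": 0, "ry": 0, "rz": 0, "grip": 0}
    - {"x": -0.77, "y": 0.02, "z": -0.22, "rx": 0, "ry": 0, "rz": 0, "grip": 0}

```text
time: 9.85
tcp_pos: [0.4822, -0.263, 0.0352]
eef_rot: [-0.0, 0.991, -0.001, -0.131]
ft_force: [-0.8, -1.2, -0.2]
grip_width: 0.0144
```

```bash
python3 - <<'E'
from station import env
from h import *
s=env.read_state(); where(s); delta(s,*stick((.546,-.263,.083),0,0))
f=lambda im,x,y,w,h,k:cv2.resize(im[y:y+h,x:x+w],None,fx=k,fy=k,interpolation=cv2.INTER_CUBIC)
b=env.capture('scene')[:,:,::-1];c=env.capture('top')[:,:,::-1]
cv2.imwrite('pics/m13.png',np.hstack([f(b,110,170,80,100,5),f(c,330,100,80,100,5)]))
E
```

```text
G [ 0.5014 -0.263   0.0834] tip [ 0.6234 -0.2629  0.0836] collar [ 0.5294 -0.2629  0.0835] yaw/pitch 0.05 0.11
t 9.85 shift [-0.431  0.    -0.112] turn [-0.0003  0.0003  0.0001] | deg [-0.1  0.1  0. ] joints [-0.53  0.61  1.57 -0.14  1.2  -2.03] F [-0.8 -1.2 -0.2] w 0.0144
```

View pics/m13.png

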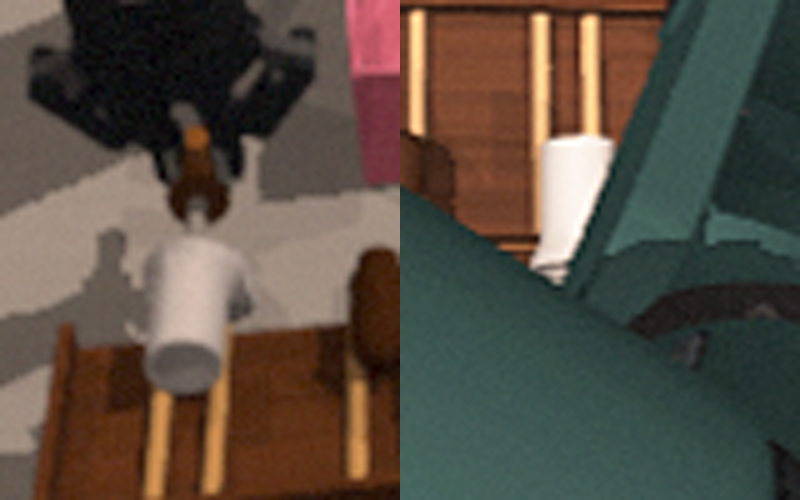

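Emit:
play_rows:
  steps:
    - {"x": -0.1, "y": 0, "z": -0.027, "rx": 0, "ry": 0, "rz": 0, "grip": 0}
    - {"x": -0.2, "y": 0, "z": -0.053, "rx": 0, "ry": 0, "rz": 0, "grip": 0}
    - {"x": -0.3, "y": 0, "z": -0.08, "rx": 0, "ry": 0, "rz": 0, "grip": 0}
    - {"x": -0.41, "y": 0, "z": -0.11, "rx": 0, "ry": 0, "rz": 0, "grip": 0}
    - {"x": -0.41, "y": 0, "z": -0.11, "rx": 0, "ry": 0, "rz": 0, "grip": 0}

```text
time: 10.45
tcp_pos: [0.5249, -0.2631, 0.0348]
eef_rot: [-0.0, 0.991, -0.001, -0.131]
ft_force: [-0.5, -0.5, -0.5]
grip_width: 0.0142
```

```bash
python3 - <<'E'
from station import env
from h import *
s=env.read_state(); where(s); print(s['ft_force'])
f=lambda im,x,y,w,h,k:cv2.resize(im[y:y+h,x:x+w],None,fx=k,fy=k,interpolation=cv2.INTER_CUBIC)
b=env.capture('scene')[:,:,::-1]
cv2.imwrite('pics/m14.png',f(b,110,170,100,100,6))
E
```

```text
G [ 0.5441 -0.263   0.0829] tip [ 0.6661 -0.263   0.0832] collar [ 0.5721 -0.263   0.083 ] yaw/pitch 0.03 0.11
[-0.49483483 -0.54465993 -0.52001825]
```

View pics/m14.png

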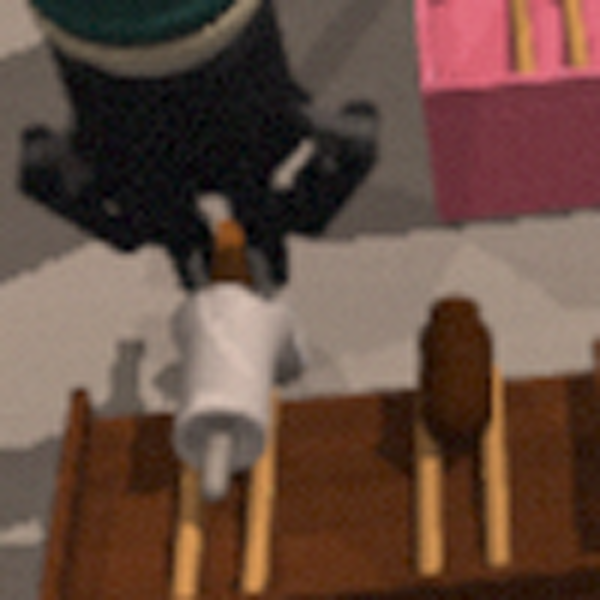

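```bash
python3 - <<'E'
from station import env
from h import *
s=env.read_state(); G=np.array([.5441,-.263,.0829])
for dz,dp in [(.006,0),(.012,2),(.02,4),(.03,7),(.045,10),(.06,13),(.08,15)]: delta(s,*stick(G+[0,0,dz],0,dp))
E
```

```text
t 10.5 shift [ 0.004 -0.001 -0.062] turn [-0.0001  0.0001  0.    ] | deg [-0.1  0.   0. ] joints [-0.5   0.65  1.48 -0.13  1.25 -2.01] F [-0.9  0.4 -0.9] w 0.0141
t 10.5 shift [ 0.002 -0.001 -0.118] turn [-0.0001 -0.0055  0.    ] | deg [-0.1 -2.   0. ] joints [-0.5   0.65  1.48 -0.13  1.25 -2.01] F [-0.9  0.4 -0.9] w 0.0141
t 10.5 shift [ 0.005 -0.002 -0.194] turn [-0.0001 -0.011   0.    ] | deg [-0.1 -4.   0. ] joints [-0.5   0.65  1.48 -0.13  1.25 -2.01] F [-0.9  0.4 -0.9] w 0.0141
t 10.5 shift [ 0.004 -0.002 -0.29 ] turn [-0.0001 -0.0194  0.0001] | deg [-0.1 -7.   0. ] joints [-0.5   0.65  1.48 -0.13  1.25 -2.01] F [-0.9  0.4 -0.9] w 0.0141
t 10.5 shift [ 0.016 -0.002 -0.435] turn [-0.0001 -0.0277  0.0001] | deg [ -0.1 -10.    0. ] joints [-0.5   0.65  1.48 -0.13  1.25 -2.01] F [-0.9  0.4 -0.9] w 0.0141
t 10.5 shift [ 0.028 -0.002 -0.583] turn [-0.0001 -0.036   0.0001] | deg [ -0.1 -13.    0. ] joints [-0.5   0.65  1.48 -0.13  1.25 -2.01] F [-0.9  0.4 -0.9] w 0.0141
t 10.5 shift [ 0.063 -0.002 -0.778] turn [-0.0001 -0.0416  0.0001] | deg [ -0. -15.   0.] joints [-0.5   0.65  1.48 -0.13  1.25 -2.01] F [-0.9  0.4 -0.9] w 0.0141
```

Emit:
play_rows:
  steps:
    - {"x": 0, "y": 0, "z": -0.04, "rx": 0, "ry": 0, "rz": 0, "grip": 0}
    - {"x": 0, "y": 0, "z": -0.08, "rx": 0, "ry": -0.003, "rz": 0, "grip": 0}
    - {"x": 0, "y": 0, "z": -0.12, "rx": 0, "ry": -0.0055, "rz": 0, "grip": 0}
    - {"x": 0, "y": 0, "z": -0.16, "rx": 0, "ry": -0.008, "rz": 0, "grip": 0}
    - {"x": 0, "y": 0, "z": -0.2, "rx": 0, "ry": -0.011, "rz": 0, "grip": 0}
    - {"x": 0, "y": 0, "z": -0.25, "rx": 0, "ry": -0.015, "rz": 0, "grip": 0}
    - {"x": 0, "y": 0, "z": -0.3, "rx": 0, "ry": -0.019, "rz": 0, "grip": 0}
    - {"x": 0, "y": 0, "z": -0.3, "rx": 0, "ry": -0.019, "rz": 0, "grip": 0}

```text
time: 11.3
tcp_pos: [0.5302, -0.263, 0.0649]
eef_rot: [0.0, 0.997, -0.001, -0.072]
ft_force: [-0.7, -0.5, -1.7]
grip_width: 0.0136
```

```bash
python3 - <<'E'
from station import env
from h import *
s=env.read_state(); where(s); print(s['ft_force'],s['wrist_torque'])
f=lambda im,x,y,w,h,k:cv2.resize(im[y:y+h,x:x+w],None,fx=k,fy=k,interpolation=cv2.INTER_CUBIC)
b=env.capture('scene')[:,:,::-1]
cv2.imwrite('pics/m15.png',f(b,110,160,100,100,6))
E
```

```text
G [ 0.5435 -0.2629  0.115 ] tip [ 0.6646 -0.263   0.1298] collar [ 0.5713 -0.263   0.1184] yaw/pitch -0.03 6.95
[-0.66252737 -0.51400429 -1.65237248] [ 0.00601538 -0.06536029  0.03686306]
```

View pics/m15.png

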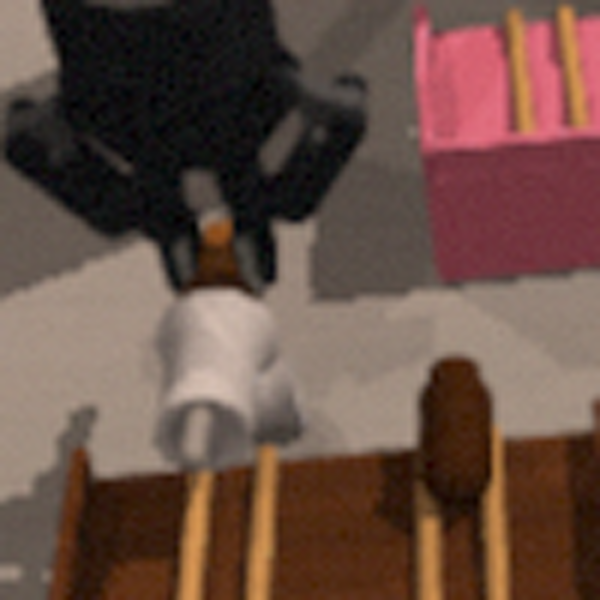

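Emit:
play_rows:
  steps:
    - {"x": 0.03, "y": 0, "z": -0.15, "rx": 0, "ry": -0.008, "rz": 0, "grip": 0}
    - {"x": 0.06, "y": 0, "z": -0.3, "rx": 0, "ry": -0.016, "rz": 0, "grip": 0}
    - {"x": 0.08, "y": 0, "z": -0.5, "rx": 0, "ry": -0.024, "rz": 0, "grip": 0}
    - {"x": 0.08, "y": 0, "z": -0.7, "rx": 0, "ry": -0.032, "rz": 0, "grip": 0}
    - {"x": 0.08, "y": 0, "z": -0.85, "rx": 0, "ry": -0.04, "rz": 0, "grip": 0}
    - {"x": 0.08, "y": 0, "z": -1, "rx": 0, "ry": -0.048, "rz": 0, "grip": 0}
    - {"x": 0.08, "y": 0, "z": -1, "rx": 0, "ry": -0.048, "rz": 0, "grip": 0}

```text
time: 12.05
tcp_pos: [0.5368, -0.2632, 0.1655]
eef_rot: [0.0, 0.997, -0.001, 0.079]
ft_force: [0.2, 0.1, -1.6]
grip_width: 0.0142
```

```bash
python3 - <<'E'
from station import env
from h import *
s=env.read_state(); where(s); print(s['ft_force'],s['wrist_torque'])
f=lambda im,x,y,w,h,k:cv2.resize(im[y:y+h,x:x+w],None,fx=k,fy=k,interpolation=cv2.INTER_CUBIC)
b=env.capture('scene')[:,:,::-1]
cv2.imwrite('pics/m16.png',f(b,110,110,100,120,5))
S=env.camera_params('scene')
print('hole scene z=.068',onz(S,((160.5)/5-.5+283,(358.5)/5-.5+141),.068), proj(S,[[.571,.130,.068]]))
h=np.array([.847*np.cos(.04),.847*np.sin(.04),.531])
delta(s,*stick(np.array([.571,.130,.068])+h*(.023+.038+.05)+[0,0,.09],2.5,30))
E
```

```text
G [ 0.5346 -0.2631  0.2173] tip [ 0.6459 -0.2631  0.2674] collar [ 0.5601 -0.2631  0.2288] yaw/pitch -0.01 24.24
[ 0.24665329  0.07071387 -1.64447939] [-0.007284    0.29406271 -0.01358593]
hole scene z=.068 [0.56719943 0.13204855 0.068     ] [[314.19062889 213.30446589]]
t 12.05 shift [-1.336  3.974  0.204] turn [-0.0018 -0.016  -0.0069] | deg [-0.6 -5.8 -2.5] joints [-0.63  0.31  1.68  0.11  1.02 -2.25] F [ 0.2  0.1 -1.6] w 0.0142
```

View pics/m16.png

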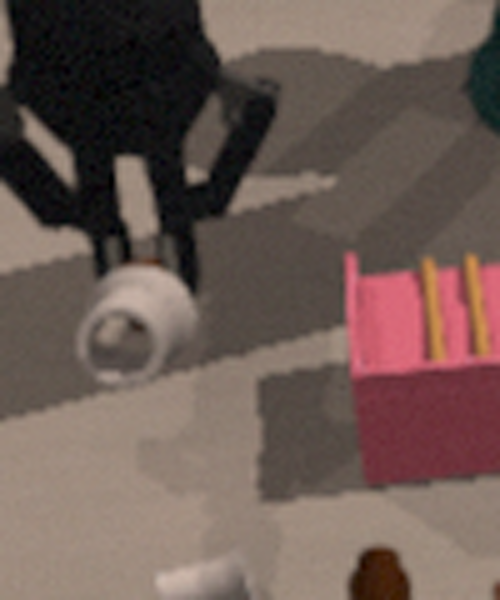

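Emit:
play_rows:
  steps:
    - {"x": -0.05, "y": 0.15, "z": 0, "rx": 0, "ry": 0, "rz": 0, "grip": 0}
    - {"x": -0.15, "y": 0.45, "z": 0, "rx": 0, "ry": 0, "rz": 0, "grip": 0}
    - {"x": -0.25, "y": 0.75, "z": 0, "rx": 0, "ry": 0, "rz": 0, "grip": 0}
    - {"x": -0.33, "y": 1, "z": 0, "rx": 0, "ry": 0, "rz": 0, "grip": 0}

```text
time: 12.5
tcp_pos: [0.5697, -0.16, 0.1676]
eef_rot: [-0.0, 0.997, 0.001, 0.076]
ft_force: [0.6, -1.8, -2.5]
grip_width: 0.0141
```

Emit:
play_rows:
  steps:
    - {"x": -0.1, "y": 0.3, "z": 0, "rx": 0, "ry": 0, "rz": 0, "grip": 0}
    - {"x": -0.2, "y": 0.6, "z": 0, "rx": 0, "ry": 0, "rz": 0, "grip": 0}
    - {"x": -0.3, "y": 0.9, "z": 0, "rx": 0, "ry": 0, "rz": 0, "grip": 0}
    - {"x": -0.33, "y": 1, "z": 0, "rx": 0, "ry": 0, "rz": 0, "grip": 0}

```text
time: 12.9
tcp_pos: [0.6026, -0.0587, 0.1728]
eef_rot: [-0.001, 0.997, 0.001, 0.077]
ft_force: [-1.3, -0.6, -1.7]
grip_width: 0.014
```

```bash
python3 - <<'E'
from station import env
from h import *
s=env.read_state(); where(s); print(s['ft_force'],s['wrist_torque'])
f=lambda im,x,y,w,h,k:cv2.resize(im[y:y+h,x:x+w],None,fx=k,fy=k,interpolation=cv2.INTER_CUBIC)
b=env.capture('scene')[:,:,::-1];c=env.capture('top')[:,:,::-1]
cv2.imwrite('pics/m17.png',np.hstack([f(b,190,110,100,120,4),f(c,200,50,100,120,4)]))
h=np.array([.847*np.cos(.04),.847*np.sin(.04),.531])
delta(s,*stick(np.array([.571,.130,.068])+h*(.023+.038+.05)+[0,0,.09],2.5,30))
E
```

```text
G [ 0.6007 -0.0587  0.2246] tip [ 0.7121 -0.0584  0.2742] collar [ 0.6262 -0.0587  0.236 ] yaw/pitch 0.14 23.98
[-1.3223485  -0.56122318 -1.67059622] [ 0.04214856  0.2703333  -0.01712058]
t 12.9 shift [-0.683  1.925  0.18 ] turn [-0.0012 -0.0167 -0.0064] | deg [-0.4 -6.  -2.3] joints [-0.24  0.31  1.67  0.04  1.02 -1.83] F [-1.3 -0.6 -1.7] w 0.014
```

View pics/m17.png

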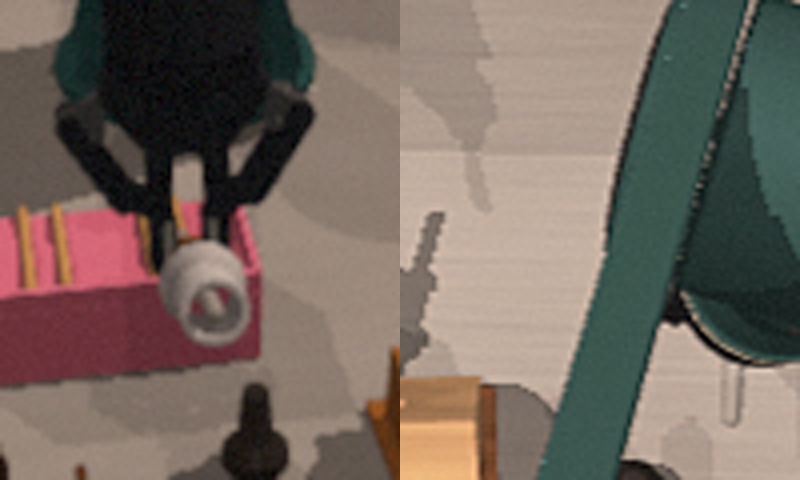

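Emit:
play_rows:
  steps:
    - {"x": -0.1, "y": 0.3, "z": 0.03, "rx": 0, "ry": -0.004, "rz": -0.002, "grip": 0}
    - {"x": -0.2, "y": 0.6, "z": 0.06, "rx": 0, "ry": -0.008, "rz": -0.003, "grip": 0}
    - {"x": -0.3, "y": 0.9, "z": 0.08, "rx": 0, "ry": -0.012, "rz": -0.005, "grip": 0}
    - {"x": -0.33, "y": 1, "z": 0.1, "rx": -0.001, "ry": -0.016, "rz": -0.006, "grip": 0}

```text
time: 13.4
tcp_pos: [0.6369, 0.0388, 0.1687]
eef_rot: [-0.02, 0.992, 0.002, 0.128]
ft_force: [-0.4, -0.5, -2.5]
grip_width: 0.0142
```

Emit:
play_rows:
  steps:
    - {"x": -0.1, "y": 0.3, "z": 0, "rx": 0, "ry": 0, "rz": 0, "grip": 0}
    - {"x": -0.2, "y": 0.6, "z": 0, "rx": 0, "ry": 0, "rz": 0, "grip": 0}
    - {"x": -0.3, "y": 0.9, "z": 0, "rx": 0, "ry": 0, "rz": 0, "grip": 0}
    - {"x": -0.33, "y": 0.92, "z": 0, "rx": 0, "ry": 0, "rz": 0, "grip": 0}
    - {"x": -0.33, "y": 0.92, "z": 0, "rx": 0, "ry": 0, "rz": 0, "grip": 0}
    - {"x": -0.33, "y": 0.92, "z": 0, "rx": 0, "ry": 0, "rz": 0, "grip": 0}

```text
time: 14.0
tcp_pos: [0.6642, 0.1291, 0.1766]
eef_rot: [-0.019, 0.992, 0.001, 0.127]
ft_force: [0.2, -0.3, -2.5]
grip_width: 0.0142
```

```bash
python3 - <<'E'
from station import env
from h import *
s=env.read_state(); where(s); print(s['ft_force'],s['wrist_torque'])
f=lambda im,x,y,w,h,k:cv2.resize(im[y:y+h,x:x+w],None,fx=k,fy=k,interpolation=cv2.INTER_CUBIC)
a=env.capture('wrist')[:,:,::-1];b=env.capture('scene')[:,:,::-1]
cv2.imwrite('pics/w18.png',np.hstack([f(a,180,30,150,180,2.5),f(b,270,110,100,120,3.75)]))
W=env.camera_params('wrist')
H=np.array([.571,.130,.068]);h=np.array([.847*np.cos(.04),.847*np.sin(.04),.531])
print('pred hole in crop',((proj(W,[H])-[180,30])*2.5).round(1))
delta(s,*stick(H+h*(.023+.038+.03),2.5,30))
E
```

```text
G [0.657  0.129  0.2279] tip [0.7628 0.1331 0.2885] collar [0.6813 0.1299 0.2418] yaw/pitch 2.23 29.77
[ 0.17604661 -0.27534038 -2.4623979 ] [-0.0379238   0.29696221  0.04915464]
pred hole in crop [[198.6  51.8]]
t 14.0 shift [0.364 0.05  1.058] turn [-0.0007 -0.0006 -0.0009] | deg [-0.3 -0.2 -0.3] joints [ 0.1   0.35  1.6  -0.02  0.93 -1.5 ] F [ 0.2 -0.3 -2.5] w 0.0142
```

View pics/w18.png

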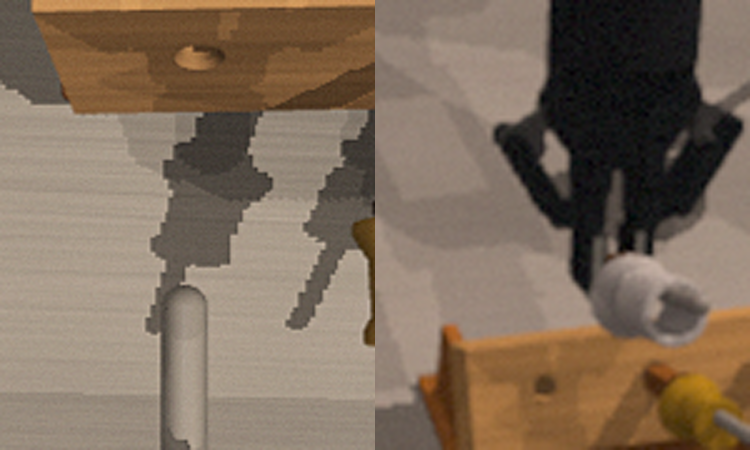

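Emit:
play_rows:
  steps:
    - {"x": 0.1, "y": 0.02, "z": 0.2, "rx": 0, "ry": 0, "rz": 0, "grip": 0}
    - {"x": 0.15, "y": 0.03, "z": 0.4, "rx": 0, "ry": 0, "rz": 0, "grip": 0}
    - {"x": 0.2, "y": 0.04, "z": 0.6, "rx": 0, "ry": 0, "rz": 0, "grip": 0}
    - {"x": 0.3, "y": 0.05, "z": 0.85, "rx": 0, "ry": 0, "rz": -0.0008, "grip": 0}
    - {"x": 0.3, "y": 0.05, "z": 0.85, "rx": 0, "ry": 0, "rz": -0.0008, "grip": 0}
    - {"x": 0.3, "y": 0.05, "z": 0.85, "rx": 0, "ry": 0, "rz": -0.0008, "grip": 0}

```text
time: 14.7
tcp_pos: [0.6567, 0.1341, 0.0874]
eef_rot: [-0.021, 0.992, 0.001, 0.127]
ft_force: [0.6, 0.1, -2.1]
grip_width: 0.0145
```

```bash
cat > look.py <<'E'
import sys
from station import env
from h import *
n=sys.argv[1]
s=env.read_state(); where(s); print(s['ft_force'].round(1),s['wrist_torque'].round(2))
f=lambda im,x,y,w,h,k:cv2.resize(im[y:y+h,x:x+w],None,fx=k,fy=k,interpolation=cv2.INTER_CUBIC)
W=env.camera_params('wrist');S=env.camera_params('scene')
a=env.capture('wrist')[:,:,::-1];b=env.capture('scene')[:,:,::-1]
cv2.imwrite(f'pics/{n}.png',np.hstack([f(a,180,30,150,180,2.5),f(b,270,140,100,120,3.75)]))
H=np.array([.571,.130,.068]);h=np.array([.847*np.cos(.04),.847*np.sin(.04),.531])
q=(proj(W,[H])-[180,30])*2.5; print('pred hole in crop',q.round(1))
R0=R.from_quat(s['eef_rot']).as_matrix(); d=-(R0@np.array([np.cos(OFF),0,np.sin(OFF)])); G=s['tcp_pos']+R0@GT
print('stub end pred crop',((proj(W,[G-.061*d])-[180,30])*2.5).round(1),'scene',((proj(S,[G-.061*d,G-.023*d,H])-[270,140])*3.75+[375,0]).round(1).tolist())
E=G-.061*d-H
print('stub end rel hole: out %.1f y %.1f up %.1f mm'%tuple(1000*np.array([E@h,E@[-.04,1,0],E@np.cross(h,[-.04,1,0])])))
np.save('h.npy',h)
delta(s,*stick(H+h*(.023+.038),2.3,30))
E
python3 look.py w19
```

```text
G [0.6496 0.134  0.1387] tip [0.7553 0.1387 0.1994] collar [0.6738 0.1351 0.1526] yaw/pitch 2.52 29.8
[ 0.6  0.1 -2.1] [0.01 0.26 0.01]
pred hole in crop [[183.6 131.8]]
stub end pred crop [[186.1 304.5]] scene [[561.3, 252.9], [582.6, 264.5], [540.7, 274.9]]
stub end rel hole: out 43.2 y 0.7 up 20.6 mm
t 14.7 shift [ 0.356 -0.005  0.303] turn [-0.0005 -0.0006  0.0004] | deg [-0.2 -0.2  0.2] joints [ 0.11  0.45  1.71 -0.03  0.73 -1.48] F [ 0.6  0.1 -2.1] w 0.0145
```

View pics/w19.png

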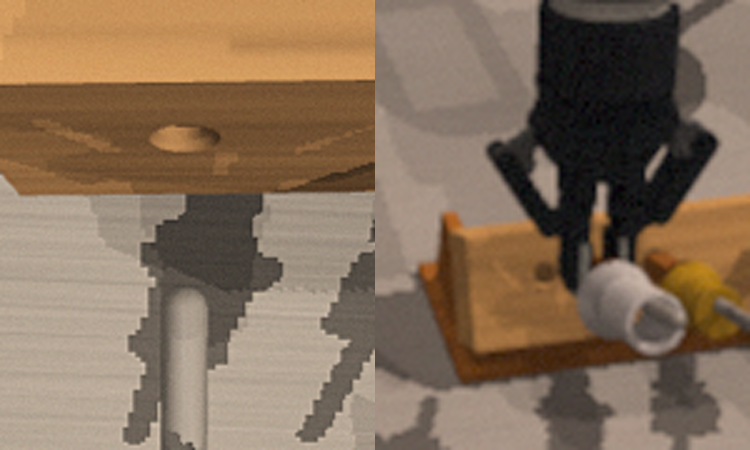

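```bash
cat > back.py <<'E'
import sys
from station import env
from h import *
s=env.read_state(); print(s['tcp_pos'].round(4),s['eef_rot'].round(4),s['ft_force'].round(1))
h=np.load('h.npy');q=np.array([-.0277,.9938,.0036,.1075]);Rg=R.from_quat(q/np.linalg.norm(q)).as_matrix()
P=np.array([.622,.1325,.0449])
for a in map(float,sys.argv[1:]): print('out',a,(P+h*(a-24)/1000).round(4)); delta(s,P+h*(a-24)/1000,Rg)
E
python3 back.py 65 50 24 0
```

```text
[0.6586 0.1347 0.0893] [-0.0212  0.9914  0.0012  0.1291] [ 0.3 -0.2 -1.3]
out 65.0 [0.6567 0.1339 0.0667]
t 14.8 shift [ 0.077 -0.006  0.213] turn [-0.0012  0.0069 -0.0019] | deg [-0.4  2.5 -0.7] joints [ 0.11  0.45  1.71 -0.03  0.73 -1.48] F [ 0.3 -0.2 -1.3] w 0.0143
out 50.0 [0.644  0.1334 0.0587]
t 14.8 shift [ 0.22  -0.006  0.258] turn [-0.0012  0.0069 -0.0019] | deg [-0.4  2.5 -0.7] joints [ 0.11  0.45  1.71 -0.03  0.73 -1.48] F [ 0.3 -0.2 -1.3] w 0.0143
out 24.0 [0.622  0.1325 0.0449]
t 14.8 shift [ 0.468 -0.005  0.335] turn [-0.0012  0.0069 -0.0019] | deg [-0.4  2.5 -0.7] joints [ 0.11  0.45  1.71 -0.03  0.73 -1.48] F [ 0.3 -0.2 -1.3] w 0.0143
out 0.0 [0.6017 0.1317 0.0322]
t 14.8 shift [ 0.698 -0.004  0.406] turn [-0.0012  0.0069 -0.0019] | deg [-0.4  2.5 -0.7] joints [ 0.11  0.45  1.71 -0.03  0.73 -1.48] F [ 0.3 -0.2 -1.3] w 0.0143
```

Emit:
play_rows:
  steps:
    - {"x": 0.04, "y": -0.006, "z": 0.1, "rx": 0, "ry": 0.003, "rz": -0.001, "grip": 0}
    - {"x": 0.077, "y": -0.006, "z": 0.213, "rx": -0.0012, "ry": 0.0069, "rz": -0.0019, "grip": 0}
    - {"x": 0.077, "y": -0.006, "z": 0.213, "rx": -0.0012, "ry": 0.0069, "rz": -0.0019, "grip": 0}
    - {"x": 0.077, "y": -0.006, "z": 0.213, "rx": -0.0012, "ry": 0.0069, "rz": -0.0019, "grip": 0}
    - {"x": 0.077, "y": -0.006, "z": 0.213, "rx": -0.0012, "ry": 0.0069, "rz": -0.0019, "grip": 0}
    - {"x": 0.077, "y": -0.006, "z": 0.213, "rx": -0.0012, "ry": 0.0069, "rz": -0.0019, "grip": 0}

```text
time: 15.4
tcp_pos: [0.6552, 0.1343, 0.0652]
eef_rot: [-0.028, 0.994, 0.004, 0.106]
ft_force: [-0.6, 0.8, -3.2]
grip_width: 0.0144
```

```bash
python3 look.py w20; python3 back.py 65 50 24 0
```

```text
G [0.6502 0.1339 0.1168] tip [0.7584 0.14   0.173 ] collar [0.675  0.1353 0.1297] yaw/pitch 3.19 27.41
[-0.6  0.8 -3.2] [-0.01  0.26 -0.01]
pred hole in crop [[188.2 157.9]]
stub end pred crop [[186.2 304.6]] scene [[556.3, 276.4], [577.8, 291.4], [540.7, 274.9]]
stub end rel hole: out 32.3 y -0.1 up 4.2 mm
t 15.4 shift [ 0.282 -0.005  0.104] turn [ 0.0008 -0.0072  0.0025] | deg [ 0.3 -2.6  0.9] joints [ 0.1   0.49  1.69 -0.01  0.75 -1.51] F [-0.6  0.8 -3.2] w 0.0144
[0.6552 0.1343 0.0652] [-0.028   0.9939  0.0036  0.1063] [-0.3  1.3 -2. ]
out 65.0 [0.6567 0.1339 0.0667]
t 15.5 shift [-0.018 -0.005 -0.011] turn [ 0.     -0.0004  0.0001] | deg [ 0.  -0.1  0. ] joints [ 0.1   0.49  1.69 -0.01  0.75 -1.51] F [-0.3  1.3 -2. ] w 0.0142
out 50.0 [0.644  0.1334 0.0587]
t 15.5 shift [ 0.123 -0.003  0.04 ] turn [ 0.     -0.0004  0.0001] | deg [ 0.  -0.1  0. ] joints [ 0.1   0.49  1.69 -0.01  0.75 -1.51] F [-0.3  1.3 -2. ] w 0.0142
out 24.0 [0.622  0.1325 0.0449]
t 15.5 shift [0.368 0.    0.129] turn [ 0.     -0.0004  0.0001] | deg [ 0.  -0.1  0. ] joints [ 0.1   0.49  1.69 -0.01  0.75 -1.51] F [-0.3  1.3 -2. ] w 0.0142
out 0.0 [0.6017 0.1317 0.0322]
t 15.5 shift [0.593 0.003 0.21 ] turn [ 0.     -0.0004  0.0001] | deg [ 0.  -0.1  0. ] joints [ 0.1   0.49  1.69 -0.01  0.75 -1.51] F [-0.3  1.3 -2. ] w 0.0142
```

View pics/w20.png

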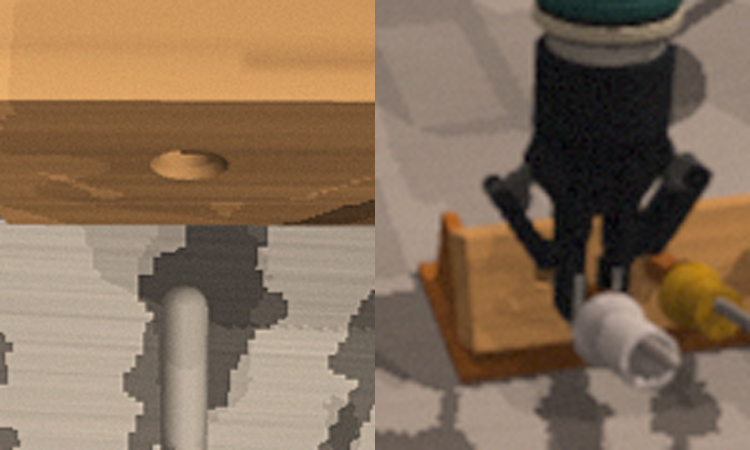

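Emit:
play_rows:
  steps:
    - {"x": 0.06, "y": 0.01, "z": 0.02, "rx": 0, "ry": 0, "rz": 0, "grip": 0}
    - {"x": 0.12, "y": 0.01, "z": 0.04, "rx": 0, "ry": 0, "rz": 0, "grip": 0}
    - {"x": 0.17, "y": 0.01, "z": 0.058, "rx": 0, "ry": 0, "rz": 0, "grip": 0}
    - {"x": 0.17, "y": 0.01, "z": 0.058, "rx": 0, "ry": 0, "rz": 0, "grip": 0}
    - {"x": 0.17, "y": 0.01, "z": 0.058, "rx": 0, "ry": 0, "rz": 0, "grip": 0}

```text
time: 16.0
tcp_pos: [0.6394, 0.1344, 0.0556]
eef_rot: [-0.028, 0.994, 0.004, 0.106]
ft_force: [-0.2, 0.4, -1.8]
grip_width: 0.0142
```

```bash
python3 look.py w21; python3 back.py 38 24 0
```

```text
G [0.6344 0.134  0.1072] tip [0.7426 0.1401 0.1633] collar [0.6593 0.1354 0.1201] yaw/pitch 3.19 27.37
[-0.2  0.4 -1.8] [-0.01  0.27  0.  ]
pred hole in crop [[183.7 243.4]]
stub end pred crop [[186.3 304.5]] scene [[548.0, 271.3], [568.8, 285.8], [540.7, 274.9]]
stub end rel hole: out 13.9 y 0.7 up 4.5 mm
t 16.0 shift [ 0.107 -0.015  0.044] turn [ 0.0008 -0.0073  0.0025] | deg [ 0.3 -2.6  0.9] joints [ 0.11  0.49  1.73 -0.01  0.71 -1.51] F [-0.2  0.4 -1.8] w 0.0142
[0.6401 0.1344 0.0559] [-0.0279  0.9939  0.0036  0.1064] [-0.3  0.1 -1.4]
out 38.0 [0.6338 0.133  0.0523]
t 16.1 shift [ 0.07  -0.011  0.022] turn [ 0.     -0.0003  0.0001] | deg [ 0.  -0.1  0. ] joints [ 0.11  0.49  1.73 -0.01  0.71 -1.51] F [-0.3  0.1 -1.4] w 0.014
out 24.0 [0.622  0.1325 0.0449]
t 16.1 shift [ 0.201 -0.009  0.069] turn [ 0.     -0.0003  0.0001] | deg [ 0.  -0.1  0. ] joints [ 0.11  0.49  1.73 -0.01  0.71 -1.51] F [-0.3  0.1 -1.4] w 0.014
out 0.0 [0.6017 0.1317 0.0322]
t 16.1 shift [ 0.427 -0.006  0.151] turn [ 0.     -0.0003  0.0001] | deg [ 0.  -0.1  0. ] joints [ 0.11  0.49  1.73 -0.01  0.71 -1.51] F [-0.3  0.1 -1.4] w 0.014
```

View pics/w21.png

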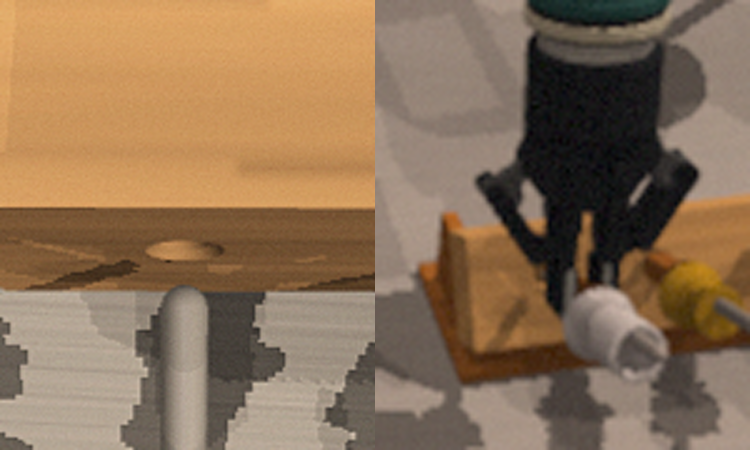

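```bash
python3 - <<'E'
from station import env
from h import *
s=env.read_state();W=env.camera_params('wrist');Rm=cv2.Rodrigues(W['rvec'])[0]
R0=R.from_quat(s['eef_rot']).as_matrix(); d=-(R0@np.array([np.cos(OFF),0,np.sin(OFF)])); G=s['tcp_pos']+R0@GT
for X in ([.571,.130,.068],G-.061*d,G-.023*d): print((Rm@X+W['tvec']).round(4), 'px/mm crop',2.5*.001*W['fx']/(Rm@X+W['tvec'])[2])
a=cv2.imread('pics/w21.png'); g=a[225:275,120:260]
cv2.imwrite('pics/z21.png',cv2.resize(a[180:360,60:320],None,fx=3,fy=3,interpolation=cv2.INTER_CUBIC))
E
```

```text
[ 0.0004 -0.035   0.1489] px/mm crop 4.667568777325664
[ 0.0009 -0.0205  0.1442] px/mm crop 4.819664162451261
[0.0009 0.0175 0.1463] px/mm crop 4.749614368992616
```

View pics/z21.png

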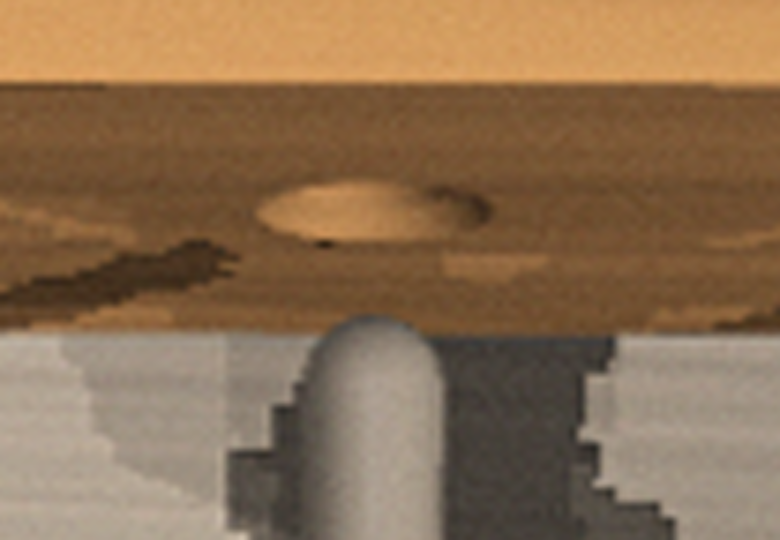

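Emit:
play_rows:
  steps:
    - {"x": 0.04, "y": 0, "z": 0.014, "rx": 0, "ry": 0, "rz": 0, "grip": 0}
    - {"x": 0.08, "y": 0, "z": 0.028, "rx": 0, "ry": 0, "rz": 0, "grip": 0}
    - {"x": 0.12, "y": 0, "z": 0.042, "rx": 0, "ry": 0, "rz": 0, "grip": 0}
    - {"x": 0.12, "y": 0, "z": 0.042, "rx": 0, "ry": 0, "rz": 0, "grip": 0}

```text
time: 16.5
tcp_pos: [0.6273, 0.1337, 0.0482]
eef_rot: [-0.028, 0.994, 0.004, 0.105]
ft_force: [0.0, 0.3, -5.0]
grip_width: 0.0142
```

```bash
python3 look.py w22; python3 back.py 24 10 0
```

```text
G [0.6224 0.1333 0.0998] tip [0.7307 0.1394 0.1557] collar [0.6473 0.1347 0.1126] yaw/pitch 3.19 27.26
[ 0.   0.3 -5. ] [-0.05  0.22  0.04]
pred hole in crop [[183.9 309.5]]
stub end pred crop [[186.2 304.7]] scene [[540.7, 267.6], [560.9, 281.8], [540.7, 274.9]]
stub end rel hole: out -0.2 y 0.4 up 4.7 mm
t 16.5 shift [-0.027 -0.014 -0.003] turn [ 0.0008 -0.0076  0.0025] | deg [ 0.3 -2.7  0.9] joints [ 0.11  0.49  1.76 -0.02  0.68 -1.51] F [ 0.   0.3 -5. ] w 0.0142
[0.6283 0.1337 0.0487] [-0.028   0.994   0.0036  0.1056] [-0.6 -1.  -3.6]
out 24.0 [0.622  0.1325 0.0449]
t 16.6 shift [ 0.07  -0.009  0.024] turn [ 0.     -0.0006  0.0001] | deg [ 0.  -0.2  0. ] joints [ 0.11  0.49  1.76 -0.02  0.68 -1.51] F [-0.6 -1.  -3.6] w 0.0143
out 10.0 [0.6102 0.132  0.0375]
t 16.6 shift [ 0.201 -0.007  0.071] turn [ 0.     -0.0006  0.0001] | deg [ 0.  -0.2  0. ] joints [ 0.11  0.49  1.76 -0.02  0.68 -1.51] F [-0.6 -1.  -3.6] w 0.0143
out 0.0 [0.6017 0.1317 0.0322]
t 16.6 shift [ 0.295 -0.006  0.106] turn [ 0.     -0.0006  0.0001] | deg [ 0.  -0.2  0. ] joints [ 0.11  0.49  1.76 -0.02  0.68 -1.51] F [-0.6 -1.  -3.6] w 0.0143
```

View pics/w22.png

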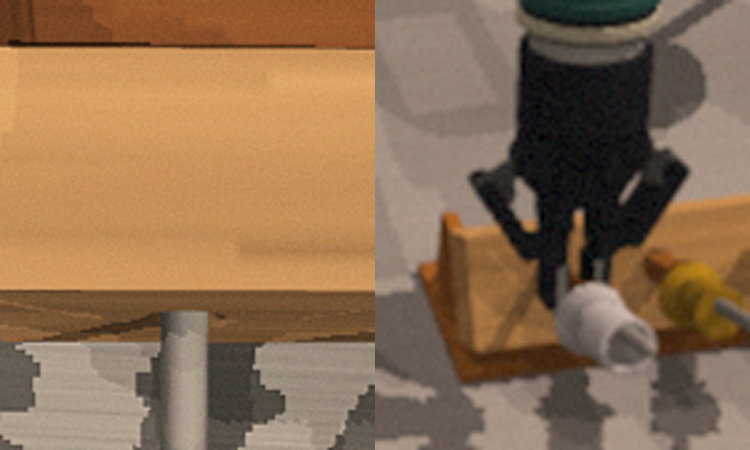

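Emit:
play_rows:
  steps:
    - {"x": 0.035, "y": 0, "z": 0.022, "rx": 0, "ry": 0, "rz": 0, "grip": 0}
    - {"x": 0.07, "y": 0, "z": 0.034, "rx": 0, "ry": 0, "rz": 0, "grip": 0}
    - {"x": 0.105, "y": 0, "z": 0.047, "rx": 0, "ry": 0, "rz": 0, "grip": 0}
    - {"x": 0.14, "y": 0, "z": 0.06, "rx": 0, "ry": 0, "rz": 0, "grip": 0}
    - {"x": 0.14, "y": 0, "z": 0.06, "rx": 0, "ry": 0, "rz": 0, "grip": 0}

```text
time: 17.1
tcp_pos: [0.6154, 0.133, 0.0398]
eef_rot: [-0.028, 0.994, 0.004, 0.105]
ft_force: [-0.4, 0.2, -2.7]
grip_width: 0.0142
```

```bash
python3 look.py w23; python3 back.py 10 0 -4
```

```text
G [0.6105 0.1327 0.0914] tip [0.7187 0.1387 0.1473] collar [0.6353 0.1341 0.1042] yaw/pitch 3.19 27.31
[-0.4  0.2 -2.7] [-0.03  0.28 -0.03]
pred hole in crop [[183.9 377.4]]
stub end pred crop [[186.3 304.7]] scene [[533.6, 265.5], [553.2, 279.4], [540.7, 274.9]]
stub end rel hole: out -14.9 y 0.3 up 3.9 mm
t 17.1 shift [-0.161 -0.015 -0.061] turn [ 0.0008 -0.0075  0.0025] | deg [ 0.3 -2.7  0.9] joints [ 0.11  0.49  1.8  -0.02  0.65 -1.51] F [-0.4  0.2 -2.7] w 0.0142
[0.6164 0.1331 0.0403] [-0.0279  0.994   0.0036  0.1061] [ 0.1 -0.9 -2.3]
out 10.0 [0.6102 0.132  0.0375]
t 17.2 shift [ 0.068 -0.007  0.014] turn [ 0.     -0.0004  0.0001] | deg [ 0.  -0.2  0. ] joints [ 0.11  0.49  1.79 -0.02  0.65 -1.51] F [ 0.1 -0.9 -2.3] w 0.0144
out 0.0 [0.6017 0.1317 0.0322]
t 17.2 shift [ 0.162 -0.006  0.048] turn [ 0.     -0.0004  0.0001] | deg [ 0.  -0.2  0. ] joints [ 0.11  0.49  1.79 -0.02  0.65 -1.51] F [ 0.1 -0.9 -2.3] w 0.0144
out -4.0 [0.5983 0.1316 0.03  ]
t 17.2 shift [ 0.199 -0.005  0.062] turn [ 0.     -0.0004  0.0001] | deg [ 0.  -0.2  0. ] joints [ 0.11  0.49  1.79 -0.02  0.65 -1.51] F [ 0.1 -0.9 -2.3] w 0.0144
```

View pics/w23.png

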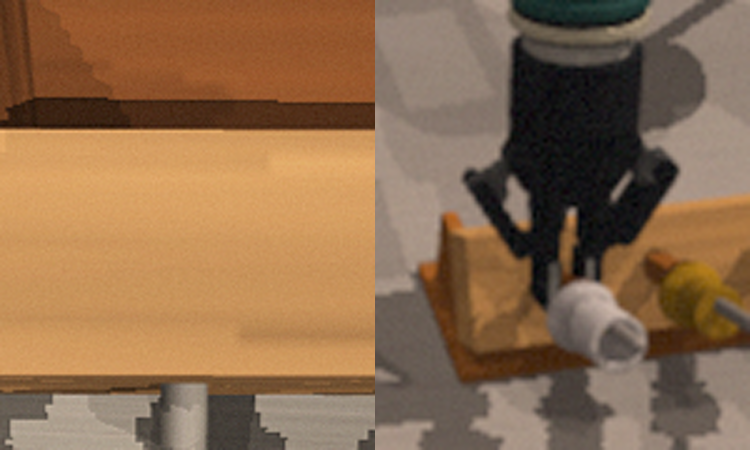

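Emit:
play_rows:
  steps:
    - {"x": 0.03, "y": 0, "z": 0.008, "rx": 0, "ry": 0, "rz": 0, "grip": 0}
    - {"x": 0.06, "y": 0, "z": 0.017, "rx": 0, "ry": 0, "rz": 0, "grip": 0}
    - {"x": 0.09, "y": 0, "z": 0.025, "rx": 0, "ry": 0, "rz": 0, "grip": 0}
    - {"x": 0.12, "y": 0, "z": 0.034, "rx": 0, "ry": 0, "rz": 0, "grip": 0}
    - {"x": 0.12, "y": 0, "z": 0.034, "rx": 0, "ry": 0, "rz": 0, "grip": 0}

```text
time: 17.7
tcp_pos: [0.6048, 0.1324, 0.034]
eef_rot: [-0.028, 0.994, 0.004, 0.106]
ft_force: [0.3, 0.2, -4.5]
grip_width: 0.0142
```

```bash
sed -i 's/f(a,180,30,150,180,2.5)/f(a,180,130,150,180,2.5)/' look.py; python3 look.py w24; python3 back.py 0 -4
```

```text
G [0.5998 0.1321 0.0856] tip [0.708  0.1381 0.1416] collar [0.6246 0.1335 0.0985] yaw/pitch 3.19 27.34
[ 0.3  0.2 -4.5] [0.03 0.22 0.01]
pred hole in crop [[183.8 434.3]]
stub end pred crop [[186.2 304.6]] scene [[527.7, 261.6], [546.8, 275.2], [540.7, 274.9]]
stub end rel hole: out -27.0 y 0.1 up 4.6 mm
t 17.7 shift [-0.278 -0.015 -0.094] turn [ 0.0008 -0.0074  0.0025] | deg [ 0.3 -2.7  0.9] joints [ 0.11  0.48  1.82 -0.02  0.62 -1.5 ] F [ 0.3  0.2 -4.5] w 0.0142
[0.6049 0.1324 0.0341] [-0.0279  0.994   0.0036  0.1056] [ 0.1 -0.5 -5.1]
out 0.0 [0.6017 0.1317 0.0322]
t 17.8 shift [ 0.036 -0.006  0.012] turn [ 0.     -0.0006  0.0001] | deg [ 0.  -0.2  0. ] joints [ 0.11  0.48  1.82 -0.02  0.62 -1.5 ] F [ 0.1 -0.5 -5.1] w 0.0144
out -4.0 [0.5983 0.1316 0.03  ]
t 17.8 shift [ 0.073 -0.005  0.025] turn [ 0.     -0.0006  0.0001] | deg [ 0.  -0.2  0. ] joints [ 0.11  0.48  1.82 -0.02  0.62 -1.5 ] F [ 0.1 -0.5 -5.1] w 0.0144
```

View pics/w24.png

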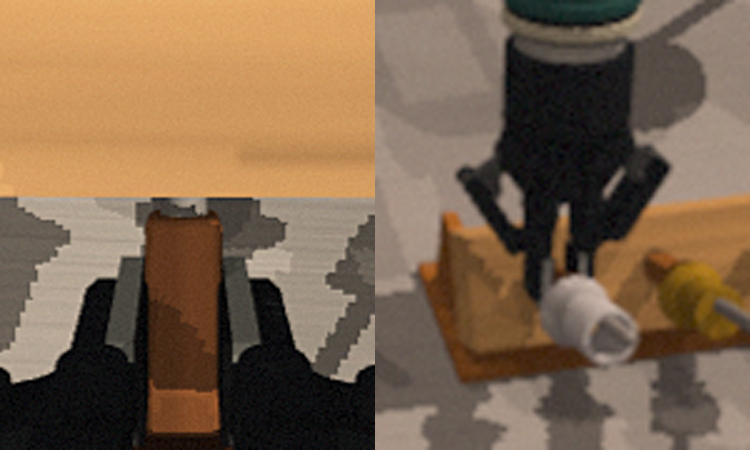

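Emit:
play_rows:
  steps:
    - {"x": 0.02, "y": 0, "z": 0.012, "rx": 0, "ry": 0, "rz": 0, "grip": 0}
    - {"x": 0.04, "y": 0, "z": 0.018, "rx": 0, "ry": 0, "rz": 0, "grip": 0}
    - {"x": 0.06, "y": 0, "z": 0.025, "rx": 0, "ry": 0, "rz": 0, "grip": 0}
    - {"x": 0.06, "y": 0, "z": 0.025, "rx": 0, "ry": 0, "rz": 0, "grip": 0}

```text
time: 18.2
tcp_pos: [0.6017, 0.1323, 0.0316]
eef_rot: [-0.028, 0.994, 0.004, 0.108]
ft_force: [2.4, 0.2, 0.9]
grip_width: 0.0139
```

```bash
python3 look.py w25; python3 back.py 0 -4
```

```text
G [0.5965 0.1319 0.0832] tip [0.7045 0.138  0.1396] collar [0.6213 0.1333 0.0961] yaw/pitch 3.19 27.56
[2.4 0.2 0.9] [-0.01 -0.15  0.03]
pred hole in crop [[183.7 453.6]]
stub end pred crop [[186.3 304.6]] scene [[525.9, 261.5], [544.8, 274.8], [540.7, 274.9]]
stub end rel hole: out -31.1 y 0.1 up 4.1 mm
t 18.2 shift [-0.314 -0.015 -0.11 ] turn [ 0.0008 -0.0068  0.0025] | deg [ 0.3 -2.4  0.9] joints [ 0.11  0.48  1.84 -0.02  0.61 -1.5 ] F [2.4 0.2 0.9] w 0.0139
[0.6016 0.1323 0.0316] [-0.0279  0.9938  0.0037  0.1074] [2.3 0.1 1.6]
out 0.0 [0.6017 0.1317 0.0322]
t 18.3 shift [-0.001 -0.006 -0.006] turn [ 0.     -0.      0.0001] | deg [ 0. -0.  0.] joints [ 0.11  0.48  1.84 -0.02  0.61 -1.5 ] F [2.3 0.1 1.6] w 0.0142
out -4.0 [0.5983 0.1316 0.03  ]
t 18.3 shift [ 0.036 -0.006  0.008] turn [ 0.     -0.      0.0001] | deg [ 0. -0.  0.] joints [ 0.11  0.48  1.84 -0.02  0.61 -1.5 ] F [2.3 0.1 1.6] w 0.0142
```

View pics/w25.png

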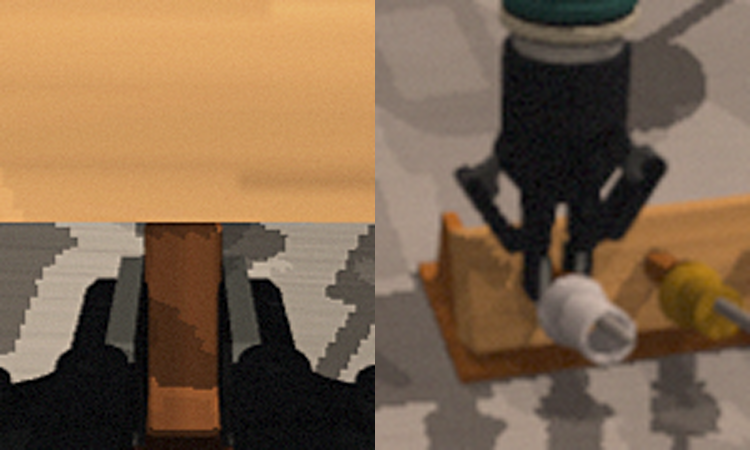

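Emit:
play_rows:
  steps:
    - {"x": 0.02, "y": 0, "z": 0.005, "rx": 0, "ry": 0, "rz": 0, "grip": 0}
    - {"x": 0.04, "y": 0, "z": 0.01, "rx": 0, "ry": 0, "rz": 0, "grip": 0}
    - {"x": 0.04, "y": 0, "z": 0.01, "rx": 0, "ry": 0, "rz": 0, "grip": 0}

```text
time: 18.6
tcp_pos: [0.6018, 0.1323, 0.0317]
eef_rot: [-0.028, 0.993, 0.004, 0.111]
ft_force: [6.7, -1.3, 6.9]
grip_width: 0.0141
```

```bash
python3 look.py w26
```

```text
G [0.5963 0.132  0.0832] tip [0.7039 0.1379 0.1404] collar [0.621  0.1333 0.0963] yaw/pitch 3.18 27.96
[ 6.7 -1.3  6.9] [-0.11 -1.12  0.02]
pred hole in crop [[183.6 454.5]]
stub end pred crop [[186.3 304.7]] scene [[525.8, 261.9], [544.7, 274.7], [540.7, 274.9]]
stub end rel hole: out -31.3 y 0.1 up 3.8 mm
t 18.6 shift [-0.313 -0.015 -0.108] turn [ 0.0009 -0.0057  0.0024] | deg [ 0.3 -2.   0.9] joints [ 0.11  0.48  1.84 -0.02  0.6  -1.5 ] F [ 6.7 -1.3  6.9] w 0.0141
```

View pics/w26.png

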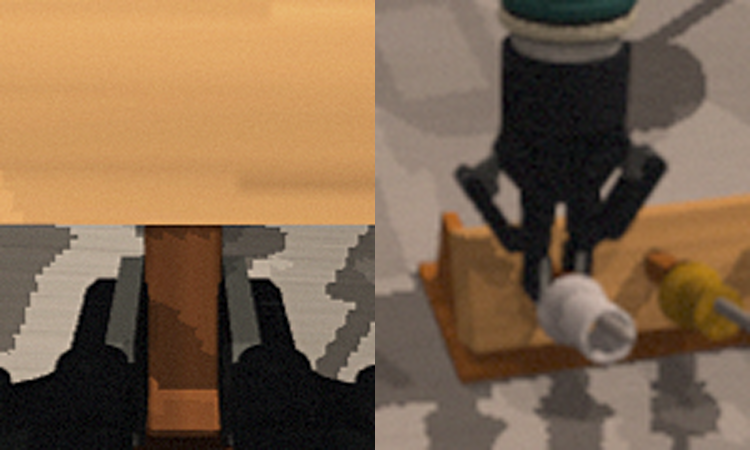

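Emit:
play_rows:
  steps:
    - {"x": -0.03, "y": 0, "z": -0.01, "rx": 0, "ry": 0, "rz": 0, "grip": 0}
    - {"x": -0.03, "y": 0, "z": -0.01, "rx": 0, "ry": 0, "rz": 0, "grip": 0}
    - {"x": -0.03, "y": 0, "z": -0.01, "rx": 0, "ry": 0, "rz": 0, "grip": 0.2}
    - {"x": -0.03, "y": 0, "z": -0.01, "rx": 0, "ry": 0, "rz": 0, "grip": 0.25}
    - {"x": -0.03, "y": 0, "z": -0.01, "rx": 0, "ry": 0, "rz": 0, "grip": 0.35}
    - {"x": -0.03, "y": 0, "z": -0.01, "rx": 0, "ry": 0, "rz": 0, "grip": 0.45}
    - {"x": -0.03, "y": 0, "z": -0.01, "rx": 0, "ry": 0, "rz": 0, "grip": 0.45}

```text
time: 19.4
tcp_pos: [0.5985, 0.1321, 0.0302]
eef_rot: [-0.028, 0.994, 0.004, 0.106]
ft_force: [0.6, 0.3, 0.8]
grip_width: 0.0382
```

```bash
python3 look.py w27
```

```text
G [0.5936 0.1318 0.0818] tip [0.7018 0.1378 0.1378] collar [0.6184 0.1332 0.0946] yaw/pitch 3.19 27.33
[0.6 0.3 0.8] [0.01 0.12 0.04]
pred hole in crop [[183.8 468.7]]
stub end pred crop [[186.3 304.7]] scene [[524.3, 259.9], [543.1, 273.3], [540.7, 274.9]]
stub end rel hole: out -34.3 y 0.0 up 4.7 mm
t 19.4 shift [-0.347 -0.015 -0.119] turn [ 0.0008 -0.0074  0.0025] | deg [ 0.3 -2.7  0.9] joints [ 0.11  0.48  1.84 -0.02  0.61 -1.5 ] F [0.6 0.3 0.8] w 0.0382
```

View pics/w27.png

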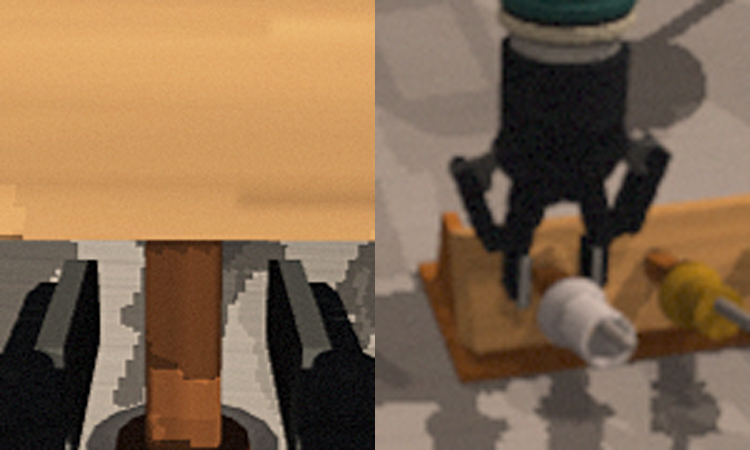

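Emit:
play_rows:
  steps:
    - {"x": 0, "y": 0, "z": -0.1, "rx": 0, "ry": 0, "rz": 0, "grip": 0.45}
    - {"x": 0, "y": 0, "z": -0.25, "rx": 0, "ry": 0, "rz": 0, "grip": 0.45}
    - {"x": 0, "y": 0, "z": -0.45, "rx": 0, "ry": 0, "rz": 0, "grip": 0.45}
    - {"x": 0, "y": 0, "z": -0.7, "rx": 0, "ry": 0, "rz": 0, "grip": 0.45}
    - {"x": 0, "y": 0, "z": -1, "rx": 0, "ry": 0, "rz": 0, "grip": 0.45}
    - {"x": 0, "y": 0, "z": -1, "rx": 0, "ry": 0, "rz": 0, "grip": 0.45}

```text
time: 20.1
tcp_pos: [0.5803, 0.1312, 0.133]
eef_rot: [-0.028, 0.994, 0.004, 0.11]
ft_force: [-0.3, -0.1, 0.2]
grip_width: 0.0383
```

Emit:
play_rows:
  steps:
    - {"x": 0.3, "y": 0, "z": -0.4, "rx": 0, "ry": 0, "rz": 0, "grip": 0.45}
    - {"x": 0.6, "y": 0, "z": -0.8, "rx": 0, "ry": 0, "rz": 0, "grip": 0.45}
    - {"x": 1, "y": -0.4, "z": -1, "rx": 0, "ry": 0, "rz": 0, "grip": 0.45}
    - {"x": 1, "y": -1, "z": -1, "rx": 0, "ry": 0, "rz": 0, "grip": 0.45}
    - {"x": 1, "y": -1, "z": -1, "rx": 0, "ry": 0, "rz": 0, "grip": 0.45}

```text
time: 20.6
tcp_pos: [0.4639, 0.0217, 0.2055]
eef_rot: [-0.028, 0.994, 0.003, 0.107]
ft_force: [0.3, 0.6, -0.3]
grip_width: 0.0386
```

```bash
python3 - <<'E'
from station import env
from h import *
s=env.read_state();print(s['tcp_pos'],s['ft_force'],s['time'])
f=lambda im,x,y,w,h,k:cv2.resize(im[y:y+h,x:x+w],None,fx=k,fy=k,interpolation=cv2.INTER_CUBIC)
b=env.capture('scene')[:,:,::-1];c=env.capture('top')[:,:,::-1];a=env.capture('wrist')[:,:,::-1]
cv2.imwrite('pics/s28.png',b);cv2.imwrite('pics/t28.png',c);cv2.imwrite('pics/w28.png',a)
cv2.imwrite('pics/c28.png',np.hstack([f(b,275,170,100,120,4),f(c,110,80,100,120,4)]))
E
```

```text
[0.46390581 0.02169596 0.20547088] [ 0.28782938  0.55194197 -0.33533818] 20.6
```

View pics/c28.png

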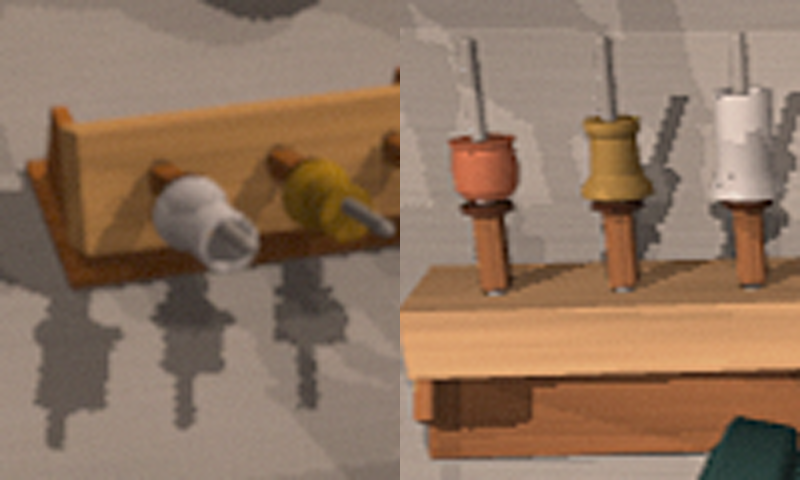

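View pics/s28.png

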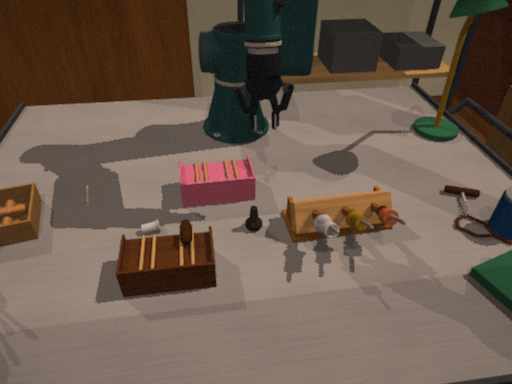

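View pics/w28.png

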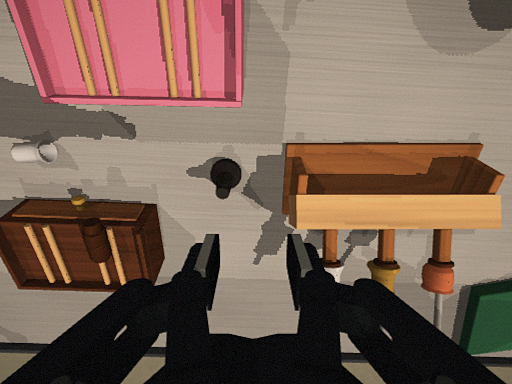

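```bash
python3 - <<'E'
from station import env
from h import *
T=env.camera_params('top');S=env.camera_params('scene')
s=env.read_state();print(s['time'],s['qvel'].round(3))
print(env.hand_in())
E
```

```text
20.75 [ 0.041  0.014 -0.005  0.004  0.001  0.015]
the job is handed in; nothing more can be done
None
```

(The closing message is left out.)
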